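# Lock a mould's hold-down pin with its spring clip

## Robot

A 6-joint arm with a two-finger parallel gripper is mounted at the origin on the work surface. World frame = base frame: x ahead of the robot, y to its left, z up, the work surface at z = 0. Lengths are in m, angles in rad, forces in N, time in s.
With the tool pointing down it reaches from about 0.4 to 0.825 m from the base axis. Payload 7 kg.
Tool frame: the origin (TCP) lies between the finger pads; the fingertips stand 17 mm ahead of it and the grasp point (between the pads) lies 2 mm behind it; x points along the fingers, z is the direction in which the jaws open and shut, and the axes are right-handed (so a half turn about x gives the same grasp; the last joint's range is limited). The gripper opens to 88 mm and grips with 3 to 60 N. Pads are 19 mm wide; open, the fingers measure 130 mm over their backs; the gripper's body (78 mm by 193 mm) begins 47 mm behind the grasp point.
Start: joints at [1.506, 0.359, 0.012, 0, -1.224, -0.288], TCP at [0.233, 0.633, 0.244] pointing down, gripper open.
Joint ranges: [-3.07, 3.07], [-1.43, 2.12], [-1.02, 1.25], [-3.03, 1.67], [-3.05, -0], [-3.03, 3.03]. Speed limits (rad/s): [2.39, 2.39, 3.01, 3.14, 3.14, 3.14].

## Interface

Orientations are given as [roll, pitch, yaw] about the fixed x, y, z axes, in that order (R = Rz(yaw) Ry(pitch) Rx(roll)).
In Python, from station import * gives the robot as it stands.
- The arm moves only by the tool step_arm, never from a script. Its argument "deltas" is a list of rows, each a list of 5 numbers: the shift along the tool's x, y, z in cm, then the turn about the tool's x in degrees, then the closure, from 0 (fully open) to 1 (shut). In form: [[dx, dy, dz, roll, fingers], ...]. A call has exactly 10 rows; each row is the pose to reach, as a shift and turn from the pose commanded when the call began, along the tool's axes at that moment; what a row does not reach only later rows make up. A row lasts 1/12 s, in which the tool goes at most 41.7 mm and 7.16 degrees, less where a joint would pass 70% of its speed; a pose out of reach is approached as far as the arm can. A call with a gripper value outside its range is refused whole. The fingers move at their own pace and stop on an object; "squeeze" is the grip in N (left out, the last holds). Time passes only in rows, so rows that repeat a pose let the fingers close, or fill a call up. It gives the time, the measured TCP pose, the force and the opening at its end, in the units of the state.
- get_state(): the state, without advancing time (a new reading comes with each control period).
- grab_frame(name): name is "scene" or "top" or "wrist"; returns a dict with "pixels" (480x640x3 uint8, red, green, blue), "range_z" (480x640 float32, m along the optical axis (not along the pixel's ray), 0 where there is no reading), "fx", "fy", "cx", "cy" (pixels), "view" (4x4, takes a point from world to camera coordinates); the wrist camera has in their place "hand_eye" (4x4, takes a point from camera to tool coordinates, whose origin is the TCP and whose axes are the tool frame's). Camera axes: x right, y down, z forward; pixel columns grow to the right and rows downward; lengths in m; the calibration is good to about 2 mm. A picture is of the moment at which its call begins: read the wrist's pose just before it.
- job_done(): hands the job in, once; it reports no verdict.
Trained networks look in the newest picture that a camera, given by its name, has taken for a name from the list of things; names that differ only in an ending like _2 or _b are one class to them, and where a whole thing is asked for, a point or a joint stands for the part that bears it (a point fixed in the world has none). Each returns a list of dicts, best first, with "conf" (0 to 1); they miss things now and then, are a little off and sometimes report something else, mostly with a low value. They report only what shows in the picture. A call takes as long as a camera call. They do not tell look-alikes from the thing itself.
- boxes_of(thing, camera): "extent" ([left, top, right, bottom] in pixels, round what is visible of it).
- masks_of(thing, camera): "mask" (480x640 bool, what is visible of it) and "extent" ([left, top, right, bottom] in pixels, round what is visible of it).
The state is a dict: "t": time; "q": joint angles; "qd": joint speeds; "joint_efforts": joint torques, N m; "eef_pos": TCP position; "ee_rot": TCP orientation; "force": force on the tool from outside, world axes, zero at the start; "moment": the same for the moment, N m; "width": finger opening in m.
Only numpy, scipy, OpenCV 4.12 (cv2) and the standard library are available. Lean on these libraries where they do the work, as an engineer would, in place of code of your own. Each camera call takes 0.05 s, during which the arm holds its last target.

## Task

Lock the hold-down of the white casting mould: push its steel pin gently in until the head is home against the lug, then take the spring clip out of the wooden rack and press it, tab upward, straight down onto the groove of the pin until it snaps fully home, and let go. Never press on the mould, the pin or the clip with more than 25 N, and leave the other things on the bench where they are.

Things in the scene. Friction and masses are not known exactly. Their poses are not given: they have to be found in the camera images.
- mould: White tray mould 179 x 236 mm, 56 mm high, on a green board 280 x 250 x 6 mm, all fixed. Before its near wall stands the steel hold-down: two lugs on a carriage, with a bar over the wall and a thick level pin through the lugs. Origin on the bench under the middle of the carriage's track; x points to the tray (wall 55 to 73 mm off), y along the pin from head to grooved end, z up.
- track_mid (a point): Middle of the carriage's track, on its top, 16 mm above the bench, axes as the mould's. Lugs: each 30 (x) x 8 (y) mm, 20 mm apart, tops 14 mm above the pin's axis. The bar between them is 16 x 16 mm and reaches from 14 mm before the pin's axis to 80 mm beyond it.
- groove_foot (a point): Point on the bench, axes as the mould's, straight under the pin's axis line (its x is exact), below the groove as it would be with the carriage mid-track and the pin home. But the carriage is clamped anywhere within 15 mm of mid-track along y, and the axis anywhere 64.5 to 75.5 mm above the bench: neither is measured, find both by feel or sight. They do not shift in use.
- pin (a joint): How far the pin is withdrawn (m): 0 = home, head against the lug, a hard stop; starts 16 to 27 mm out. Push its head along +y; 3 N of friction, it stays where left. Head: disc 34 mm across, 12 mm thick, outer face 58 mm from the groove's centre. Shaft 24 mm across; groove floor 16 mm across and 10 mm wide with a flat top; end 14 mm past its centre. Withdrawn, the lug hides the groove.
- clip_grip (a point): Centre of the spring clip's black plastic tab, the part to hold: 22 mm along x, 14 mm along y, 46 mm tall (from 25 mm below to 21 mm above this point). x runs across from leg to leg, y through the thickness, z up the tab. The clip stands upright in one of the rack's two pockets.
- clip_seat (a point): Point between the spring clip's legs, 41 mm below clip_grip, same axes; it lies on the pin's axis when the clip is home. Steel bridge 40 x 7 x 8 mm, from 8 to 16 mm above this point; two sprung legs, 7 mm thick, reach 18 mm below it, with flared tips and round nubs 8 mm below it, 11 mm apart.
- clip: The spring clip, about 65 g; origin and axes as clip_seat. Pressed down on the groove it touches about 15 mm above home, takes some 12 N to pass, then draws itself in over the last 6 mm and stops on the groove's flat top. On the 24 mm shaft or end disc it cannot go on. Home, the groove's centre is 10 mm clear of the lug.
- clip_leg_a (a joint): Opening of the leg on +x (rad): 0 closed (also when home), 0.12 at the widest part of the groove, 0.2 as far as it goes.
- clip_leg_b (a joint): The same for the leg on -x.
- rack: Fixed wooden block 80 x 130 mm, 40 mm high, two pockets 60 mm apart along its y: clip in one (bridge on the block's top), aluminium wedge in the other. Origin at the underside's centre.
- wedge: Aluminium wedge 30 x 8 x 52 mm with a head 40 x 16 x 18 mm, standing in the other pocket; leave it. Origin at its foot.
- squeeze_bottle: White bottle, 52 mm across, 130 mm tall; leave it. Origin at its foot.
- tape_roll: Paper tape roll, 90 mm across, 35 mm tall; leave it.
- screwdriver: Screwdriver lying; leave it.
- sanding_block: Cork block 100 x 60 x 35 mm; leave it.
- mixing_cup: Grey cup 80 mm across, 90 mm tall; leave it.
Mind the look-alikes: they are no part of the job. Of the things that look like the clip, the middle-sized one is meant.

How it is judged:
By the outcome, as a careful person would: the job done as asked, in the order asked, and still so for the second after the job is handed in, with the robot touching nothing.
It also fails if it takes over 58 s, if anything falls off the work surface, if the arm or the gripper's body presses on something with over 40 N, if the wrist force passes 120 N, or if a joint passes its speed limit or range.

## Working session

There is one attempt and no reset: what is moved stays moved. The work goes in short steps, Python scripts to look and compute and a tool call to move; the robot and the scene stay as the last step left them, time stands still between calls to the robot, and variables do not carry over. Pictures are saved under pics/ and viewed, and the job is handed in when it is done.

Besides the shell and the picture viewer there is one more tool, called after "Emit:" as name([rows], argument=value, ...), one row to a line, values as JSON. step_arm: Moves the arm, as the interface text tells. Its arguments: {"type":"object","properties":{"deltas":{"type":"array"},"squeeze":{"type":"number"}},"required":["deltas"]}

```bash
ls; mkdir -p pics; cat > h.py <<'E'
from station import *
import numpy as np, cv2
from scipy.spatial.transform import Rotation as R
def save(n,f): cv2.imwrite('pics/'+n+'.png',cv2.cvtColor(f['pixels'],cv2.COLOR_RGB2BGR))
def Tw(s):
    T=np.eye(4);T[:3,:3]=R.from_euler('xyz',s['ee_rot']).as_matrix();T[:3,3]=s['eef_pos'];return T
def cam2w(f,s=None):
    return np.linalg.inv(f['view']) if 'view' in f else Tw(s)@f['hand_eye']
def cloud(f,T):
    v,u=np.mgrid[0:480,0:640];z=f['range_z']
    p=np.stack([(u-f['cx'])/f['fx']*z,(v-f['cy'])/f['fy']*z,z,np.ones_like(z)],-1)
    return (p@T.T)[...,:3]
E
python3 - <<'E'
from h import *
s=get_state();print(s)
import pickle
d={}
for n in ['scene','top','wrist']:
    f=grab_frame(n);save(n+'0',f);d[n]=f
    print(n,f['fx'],cam2w(f,s)[:3].round(3).tolist())
    for t in ['clip','pin','rack','wedge','mould']:
        print(t,[(b['extent'],round(b['conf'],2)) for b in boxes_of(t,n)])
pickle.dump((s,d),open('f0.pkl','wb'))
E
```

```text
pics
{'t': 0.0, 'q': array([ 1.50608053e+00,  3.59371137e-01,  1.10482435e-02, -3.46026514e-04,
       -1.22407726e+00, -2.88104532e-01]), 'qd': array([-0.00110377,  0.00201423, -0.00010312, -0.00078007,  0.00097437,
       -0.00075657]), 'joint_efforts': array([ 2.96361559e-04, -5.82723570e+01,  2.93050611e+01,  6.99729413e+00,
        7.00452380e-03, -1.61287462e-04]), 'eef_pos': array([0.23310578, 0.6329815 , 0.24262896]), 'ee_rot': array([ 0.08802616,  1.56915983, -1.83570834]), 'force': array([-0.53399727,  0.30707634, -0.01981795]), 'moment': array([-0.00586639, -0.00730947,  0.00749133]), 'width': 0.08778180143706382}
scene 527.6324231547395 [[-0.105, 0.712, -0.694, 1.181], [0.994, 0.076, -0.073, -0.044], [0.001, -0.698, -0.716, 0.704]]
clip [([272.0, 155.7, 294.0, 210.6], 0.72), ([205.4, 256.0, 213.5, 284.5], 0.49)]
pin [([455.5, 213.5, 492.3, 232.3], 0.91), ([220.1, 205.5, 236.2, 233.2], 0.16)]
rack [([205.3, 213.9, 288.2, 268.3], 0.91)]
wedge [([252.6, 210.6, 266.5, 236.2], 0.6)]
mould [([399.2, 213.6, 597.0, 372.5], 0.57)]
top 444.79753778630106 [[-0.029, -0.98, 0.197, 0.371], [-0.999, 0.031, 0.007, -0.126], [-0.013, -0.197, -0.98, 0.929]]
clip [([363.4, 298.1, 389.9, 326.8], 0.77), ([411.6, 198.9, 421.6, 216.3], 0.57)]
pin [([172.7, 262.3, 215.1, 275.9], 0.69)]
rack [([361.2, 228.3, 433.1, 275.1], 0.78)]
wedge [([382.9, 237.2, 392.8, 262.4], 0.5)]
mould [([120.2, 155.4, 263.3, 304.6], 0.72)]
wrist 334.16637481198296 [[-0.345, -0.909, -0.232, 0.294], [-0.939, 0.335, 0.082, 0.61], [0.003, 0.246, -0.969, 0.384]]
clip []
pin []
rack []
wedge []
mould []
```

View pics/scene0.png

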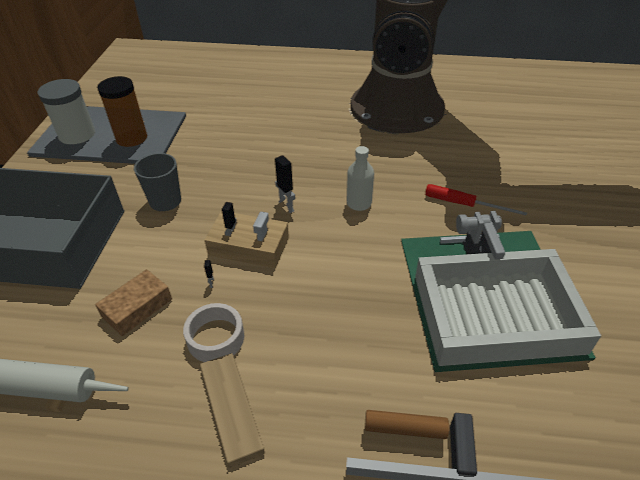

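View pics/top0.png

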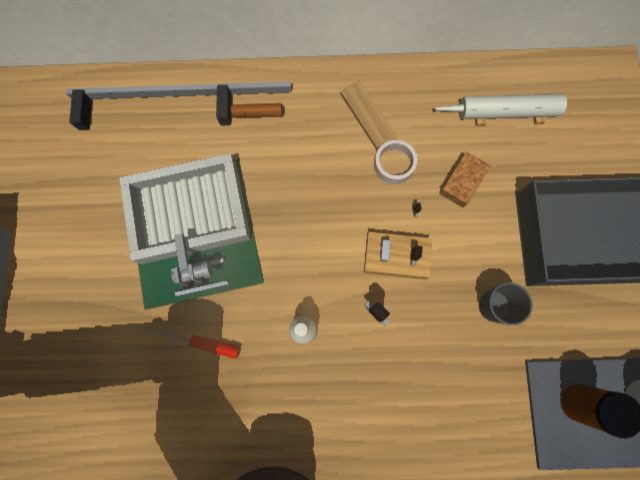

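```bash
python3 - <<'E'
import cv2
a=cv2.imread('pics/scene0.png');cv2.imwrite('pics/s0a.png',cv2.resize(a[130:300,190:340],None,fx=3.5,fy=3.5,interpolation=2))
cv2.imwrite('pics/s0b.png',cv2.resize(a[180:380,390:610],None,fx=3,fy=3,interpolation=2)[:600])
E
```

```text
(no output)
```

View pics/s0a.png

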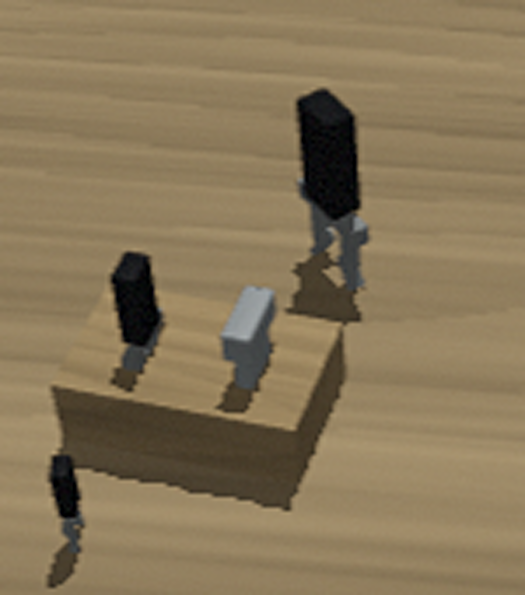

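View pics/s0b.png

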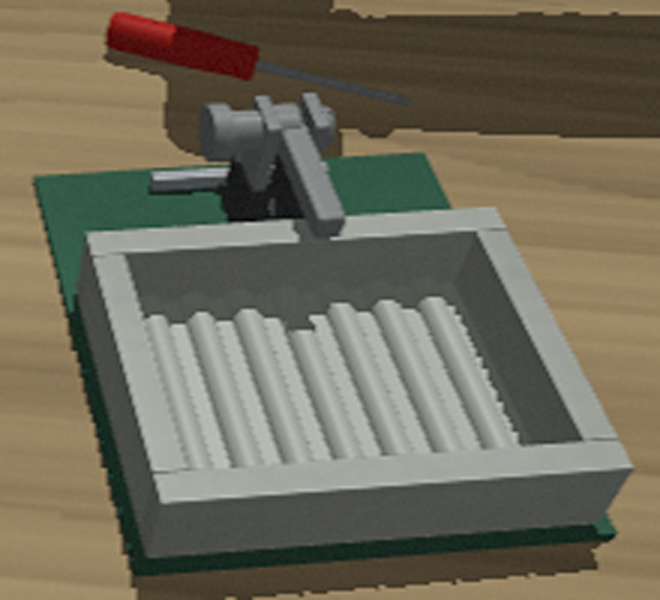

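```bash
python3 - <<'E'
import cv2
a=cv2.imread('pics/top0.png');cv2.imwrite('pics/t0a.png',cv2.resize(a[190:340,340:450],None,fx=4,fy=4,interpolation=2))
cv2.imwrite('pics/t0b.png',cv2.resize(a[150:310,110:270],None,fx=3.7,fy=3.7,interpolation=2)[:600])
E
```

```text
(no output)
```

View pics/t0a.png

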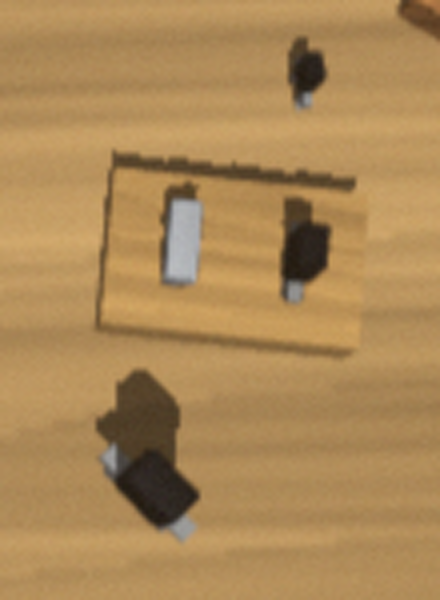

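View pics/t0b.png

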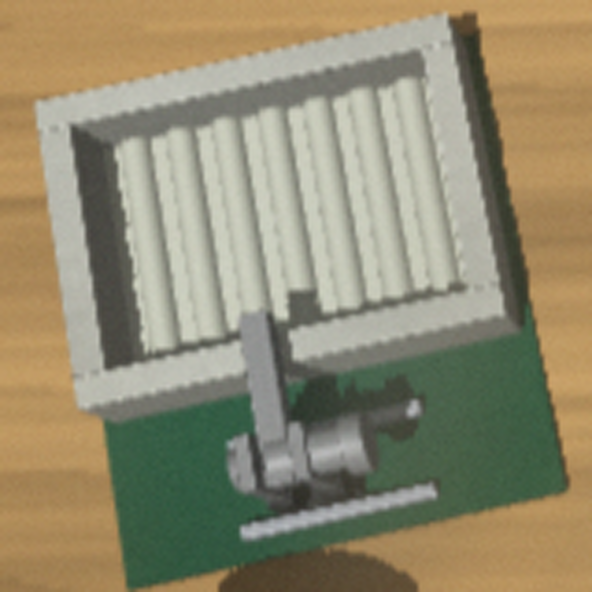

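```bash
python3 - <<'E'
import pickle
from h import *
s,d=pickle.load(open('f0.pkl','rb'))
for n in ['scene','top']:
    f=d[n];P=cloud(f,cam2w(f));
    for nm,(u0,v0,u1,v1) in ({'tab':(220,200,238,235),'rack':(203,210,290,270),'mouldhw':(435,205,530,270)} if n=='scene' else {'tab':(408,240,426,268),'rack':(360,225,435,280),'mouldhw':(140,225,270,310)}).items():
        p=P[v0:v1,u0:u1].reshape(-1,3); z=p[:,2]
        if nm=='tab':
            q=p[(z>0.085)&(z<.2)]; print(n,'tab',len(q),q.min(0).round(4),q.max(0).round(4),q.mean(0).round(4))
            t=q[q[:,2]>q[:,2].max()-.004];print(' top',len(t),t.mean(0).round(4),cv2.minAreaRect((t[:,:2]*1000).astype(np.float32)))
        if nm=='rack':
            q=p[(abs(z-.04)<.006)];print(n,'rack',len(q),cv2.minAreaRect((q[:,:2]*1000).astype(np.float32)),np.median(q[:,2]))
        if nm=='mouldhw':
            q=p[(z>.045)&(z<.12)];print(n,'hw',len(q),q.min(0),q.max(0),)
E
```

```text
scene tab 110 [ 0.5041 -0.3024  0.085 ] [ 0.5271 -0.2868  0.0964] [ 0.518  -0.294   0.0921]
 top 67 [ 0.516  -0.2946  0.0943] ((514.6784057617188, -294.33575439453125), (13.170774459838867, 21.50833511352539), 83.29036712646484)
scene rack 2028 ((551.6141357421875, -269.35809326171875), (131.9370574951172, 150.4329376220703), 82.86270141601562) 0.040166648066065624
scene hw 2267 [0.46936355 0.06788232 0.04500896] [0.57969283 0.22795835 0.09114757]
top tab 95 [ 0.5058 -0.302   0.0851] [ 0.5279 -0.2853  0.0964] [ 0.5162 -0.2928  0.0931]
 top 70 [ 0.5167 -0.2934  0.0944] ((517.1203002929688, -292.6604309082031), (13.051163673400879, 21.2871150970459), 84.38301849365234)
top rack 2176 ((521.2588500976562, -264.05419921875), (130.19105529785156, 80.69344329833984), 82.10467529296875) 0.04040599625128233
top hw 1987 [0.47138565 0.04110956 0.04500318] [0.58808652 0.25923292 0.09294333]
```

```bash
python3 - <<'E'
import pickle
from h import *
s,d=pickle.load(open('f0.pkl','rb'))
for n in ['scene','top']:
    f=d[n];P=cloud(f,cam2w(f));
    m=np.zeros((480,640),bool)
    if n=='scene': m[200:375,395:600]=1
    else: m[150:310,110:270]=1
    p=P[m]
    z=p[:,2]; print(n,np.histogram(z,np.arange(0,.1,.004))[0])
    q=p[(abs(z-.0585)<.006)&(p[:,0]>.5)]
    for sel in (q,):
        r=cv2.minAreaRect((sel[:,:2]*1000).astype(np.float32)); print(len(sel),r)
    yaw=np.deg2rad(12.5 if 1 else 0)
    ex=np.array([np.cos(yaw),np.sin(yaw)]);ey=np.array([-ex[1],ex[0]])
    h=p[(z>.07)]
    a=h[:,:2]@ex;b=h[:,:2]@ey
    print('a',a.min(),a.max(),'b',b.min(),b.max())
    # height profile along b for pin region
    for bb in np.arange(b.min(),b.max(),.004):
        k=(abs(b-bb-.002)<.002)
        if k.sum(): print(round(bb+.002,4),k.sum(),'zmax',h[k,2].max().round(4),'a',a[k].min().round(4),a[k].max().round(4))
E
```

```text
scene [7307 2888 1637 2780 3454  931  596  580  579  661  590  599  614 2513
 2310   21   52   92  111  178  400  220   65    0]
4758 ((607.0035400390625, 167.985107421875), (231.64613342285156, 238.20533752441406), 11.028205871582031)
a 0.49371379037866486 1.143087982851846 b -0.2985138144679992 0.06878887071432156
-0.0045 20 zmax 0.0891 a 0.4964 0.5236
-0.0005 71 zmax 0.091 a 0.4937 0.527
0.0035 40 zmax 0.0911 a 0.5017 0.5256
0.0075 38 zmax 0.0903 a 0.4961 0.5271
0.0115 17 zmax 0.0892 a 0.5054 0.5219
0.0155 34 zmax 0.0878 a 0.5023 0.5215
0.0195 27 zmax 0.0862 a 0.5051 0.5209
0.0235 25 zmax 0.086 a 0.5065 0.5211
0.0275 55 zmax 0.0893 a 0.4959 0.5253
0.0315 47 zmax 0.0888 a 0.495 0.5258
0.0355 123 zmax 0.088 a 0.4943 0.5911
0.0395 113 zmax 0.0876 a 0.4953 0.5899
0.0435 108 zmax 0.0864 a 0.4963 0.5907
0.0475 96 zmax 0.0866 a 0.4966 0.5908
0.0515 59 zmax 0.0833 a 0.4947 0.59
0.0555 61 zmax 0.0894 a 0.4952 0.527
0.0595 39 zmax 0.0885 a 0.4942 0.527
0.0635 19 zmax 0.0887 a 0.4958 0.5258
0.0675 25 zmax 0.085 a 0.503 0.5222
top [6804 3536 1696 2184 2341 1153  212  199  203  237  203  193  
[... 271 characters left out ...]
28 a 0.4943 0.5272
0.0024 38 zmax 0.0928 a 0.4943 0.5251
0.0064 36 zmax 0.0923 a 0.494 0.5253
0.0104 20 zmax 0.0929 a 0.4946 0.5242
0.0144 26 zmax 0.0877 a 0.4986 0.5219
0.0184 26 zmax 0.0885 a 0.4988 0.521
0.0224 24 zmax 0.0871 a 0.4994 0.5221
0.0264 33 zmax 0.0907 a 0.4967 0.5253
0.0304 43 zmax 0.0905 a 0.4953 0.5247
0.0344 36 zmax 0.0902 a 0.496 0.5886
0.0384 128 zmax 0.0876 a 0.4973 0.589
0.0424 100 zmax 0.0882 a 0.4971 0.5903
0.0464 99 zmax 0.0876 a 0.4975 0.5908
0.0504 94 zmax 0.0875 a 0.4971 0.5903
0.0544 42 zmax 0.0904 a 0.4979 0.5764
0.0584 48 zmax 0.0914 a 0.4964 0.5256
0.0624 35 zmax 0.0915 a 0.4968 0.5264
0.0664 19 zmax 0.0887 a 0.5009 0.5208
0.0704 11 zmax 0.0871 a 0.5009 0.5196
```

```bash
cat >> h.py <<'E'
YAW=np.deg2rad(11.2)
def EX(): return np.array([np.cos(YAW),np.sin(YAW),0])
def EY(): return np.array([-np.sin(YAW),np.cos(YAW),0])
def go(s,target,zang):
    """delta rows from measured pose s to target TCP, tool z at world angle zang (deg)"""
    M=Tw(s); d=M[:3,:3].T@(np.array(target)-M[:3,3])
    z=M[:3,2]; cur=np.degrees(np.arctan2(z[1],z[0]))
    dr=(zang-cur+180)%360-180   # world yaw change; tool x is down so roll=-dyaw
    return (d*100).round(2), round(-dr,2), cur
E
python3 - <<'E'
from h import *
import pickle
s,d=pickle.load(open('f0.pkl','rb'))
print(Tw(s).round(3)); print(d['wrist']['hand_eye'].round(4))
f=d['top'];P=cloud(f,cam2w(f))
for n in ['scene','top']:
    f=d[n];P=cloud(f,cam2w(f))
    m=np.zeros((480,640),bool)
    if n=='scene': m[200:375,395:600]=1
    else: m[150:310,110:270]=1
    p=P[m]
    # board rect
    q=p[(abs(p[:,2]-.006)<.003)]
    # tray top, far from hardware
    best=None
    q=p[(abs(p[:,2]-.0575)<.005)&(p[:,0]>.53)]
    for y in np.arange(8,16,.25):
        t=np.deg2rad(y);ex=np.array([np.cos(t),np.sin(t)]);ey=np.array([-ex[1],ex[0]])
        a=q[:,:2]@ex;b=q[:,:2]@ey
        w=(np.percentile(a,99.5)-np.percentile(a,.5))*(np.percentile(b,99.5)-np.percentile(b,.5))
        if best is None or w<best[0]: best=(w,y,np.percentile(a,[.5,99.5]),np.percentile(b,[.5,99.5]))
    print(n,best, np.median(q[:,2]))
print(boxes_of('pin','top'))
for z in [(0.5,0.14,0.25)]:
    for ang in (101.2,-78.8): print(ang,go(s,z,ang))
E
```

```text
[[-0.     0.938 -0.346  0.233]
 [-0.002 -0.346 -0.938  0.633]
 [-1.     0.     0.002  0.243]
 [ 0.     0.     0.     1.   ]]
[[-1.300e-03 -2.465e-01  9.691e-01 -1.409e-01]
 [ 5.000e-04 -9.691e-01 -2.465e-01  6.540e-02]
 [ 1.000e+00  2.000e-04  1.400e-03  6.000e-04]
 [ 0.000e+00  0.000e+00  0.000e+00  1.000e+00]]
scene (np.float64(0.042164390683471005), np.float64(11.0), array([0.56362187, 0.74274247]), array([-0.06907663,  0.16632002])) 0.055957112091801875
top (np.float64(0.0420838400296627), np.float64(11.0), array([0.56492519, 0.74364639]), array([-0.06794659,  0.16752542])) 0.05710518181125279
[{'extent': [172.7, 262.3, 215.1, 275.9], 'conf': 0.69}]
101.2 (array([-0.67, 42.08, 37.04]), np.float64(148.58), np.float64(-110.22187468159632))
-78.8 (array([-0.67, 42.08, 37.04]), np.float64(-31.42), np.float64(-110.22187468159632))
```

```bash
sed -i 's/deg2rad(11.2)/deg2rad(11.0)/' h.py; python3 - <<'E'
from h import *
s=get_state();print(go(s,(0.493,.137,.23),-79))
E
```

```text
(array([ 1.36, 41.53, 37.61]), np.float64(-31.21), np.float64(-110.21389243707097))
```

Emit:
step_arm([
  [0,1,1,-1,0.5],
  [0,4,3.5,-5,1],
  [0,7,6.3,-8,1],
  [0,10,9,-11,1],
  [0,13,11.8,-14,1],
  [0,16,14.5,-17,1],
  [0,19,17.2,-20,1],
  [0,22,20,-23,1],
  [0,25,22.6,-26,1],
  [0,28,25.3,-29,1],
], squeeze=20)

```text
t: 1.78
eef_pos: [0.4091, 0.2975, 0.244]
ee_rot: [2.355, 1.57, 0.941]
force: [0.8, 0.0, 0.3]
width: 0.0268
```

```bash
python3 - <<'E'
from h import *
s=get_state();print(s['t'],s['eef_pos'],s['q'],go(s,(0.493,.137,.23),-79))
E
```

```text
1.7833 [0.40907295 0.29749856 0.24401025] [ 1.01776545e+00  7.71990451e-02 -3.53538940e-01  8.65544826e-05
 -1.13903896e+00  7.09341741e-01] (array([ 1.39,  5.79, 17.16]), np.float64(-2.04), np.float64(-81.04195901522895))
```

Emit:
step_arm([
  [0.1,0.3,1.2,0,1],
  [0.3,1.3,4,-0.5,1],
  [0.5,2.3,7,-1,1],
  [0.7,3.3,10,-1.5,1],
  [1,4.3,13,-2,1],
  [1.2,5.2,15.5,-2,1],
  [1.4,5.6,16.7,-2,1],
  [1.4,5.8,17.2,-2,1],
  [1.4,5.8,17.2,-2,1],
  [1.4,5.8,17.2,-2,1],
])

```text
t: 2.62
eef_pos: [0.4922, 0.1384, 0.2297]
ee_rot: [2.274, 1.571, 0.891]
force: [0.2, 1.2, 0.4]
width: 0.0003
```

```bash
python3 - <<'E'
from h import *
import pickle
s=get_state();print(s['t'],s['eef_pos'],s['force'],s['width'],go(s,(0.493,.137,.23),-79))
f=grab_frame('wrist');save('w1',f);pickle.dump((s,f),open('w1.pkl','wb'))
E
```

```text
2.6167 [0.49218827 0.13839918 0.22967806] [0.23751832 1.16835643 0.36483425] 0.00027018759281222907 (array([-0.03,  0.05,  0.15]), np.float64(-0.25), np.float64(-79.24746043896104))
```

View pics/w1.png

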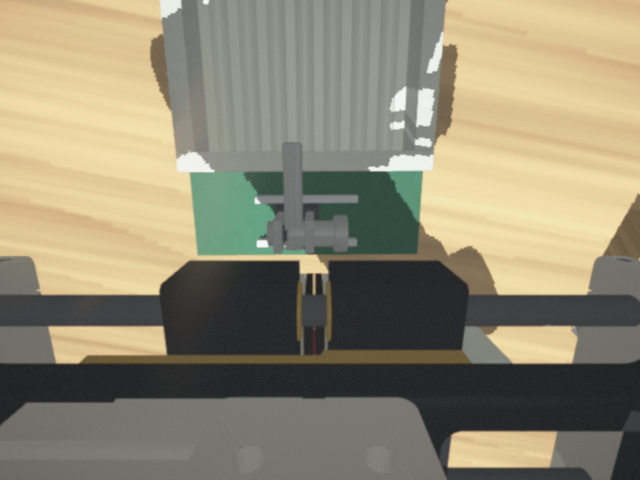

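```bash
cat >> h.py <<'E'
def prof(P,m=None,zlo=.066,step=.003,a0=.46,a1=.6,b0=-.06,b1=.12):
    p=P.reshape(-1,3) if m is None else P[m]
    a=p@EX();b=p@EY();k=(p[:,2]>zlo)&(p[:,2]<.11)&(a>a0)&(a<a1)&(b>b0)&(b<b1)
    p,a,b=p[k],a[k],b[k]
    for bb in np.arange(b.min(),b.max(),step):
        k=(b>=bb)&(b<bb+step)
        if k.sum()>3: print('b %.4f n%d ztop %.4f a %.4f..%.4f mid %.4f'%(bb+step/2,k.sum(),np.percentile(p[k,2],95),a[k].min(),a[k].max(),(a[k].min()+a[k].max())/2))
E
python3 - <<'E'
from h import *
import pickle
s,f=pickle.load(open('w1.pkl','rb'))
P=cloud(f,cam2w(f,s)); prof(P[150:258,150:450])
print('rail',P[199,300:358:10].round(3).tolist(),P[243,350:358:3].round(3).tolist())
s,d=pickle.load(open('f0.pkl','rb'))
for n in ('scene','top'):
    f=d[n];P=cloud(f,cam2w(f));print(n);prof(P)
E
```

```text
b 0.0134 n116 ztop 0.0901 a 0.4918..0.5235 mid 0.5076
b 0.0164 n138 ztop 0.0900 a 0.4914..0.5236 mid 0.5075
b 0.0194 n116 ztop 0.0900 a 0.4918..0.5235 mid 0.5076
b 0.0224 n149 ztop 0.0901 a 0.4910..0.5236 mid 0.5073
b 0.0254 n89 ztop 0.0854 a 0.4955..0.5185 mid 0.5070
b 0.0284 n98 ztop 0.0857 a 0.4957..0.5184 mid 0.5070
b 0.0314 n82 ztop 0.0852 a 0.4957..0.5187 mid 0.5072
b 0.0344 n104 ztop 0.0857 a 0.4956..0.5185 mid 0.5071
b 0.0374 n78 ztop 0.0856 a 0.4958..0.5184 mid 0.5071
b 0.0404 n78 ztop 0.0854 a 0.4958..0.5184 mid 0.5071
b 0.0434 n146 ztop 0.0877 a 0.4926..0.5216 mid 0.5071
b 0.0464 n114 ztop 0.0879 a 0.4912..0.5217 mid 0.5065
b 0.0494 n119 ztop 0.0877 a 0.4919..0.5217 mid 0.5068
b 0.0524 n302 ztop 0.0848 a 0.4936..0.5799 mid 0.5367
b 0.0554 n341 ztop 0.0847 a 0.4936..0.5798 mid 0.5367
b 0.0584 n347 ztop 0.0848 a 0.4935..0.5798 mid 0.5366
b 0.0614 n343 ztop 0.0845 a 0.4935..0.5798 mid 0.5367
b 0.0644 n340 ztop 0.0841 a 0.4937..0.5798 mid 0.5367
b 0.0674 n227 ztop 0.0816 a 0.4934..0.5799 mid 0.5366
b 0.0704 n152 ztop 0.0876 a 0.4916..0.5215 mid 0.5066
b 0.0734 n130 ztop 0.0880
[... 2358 characters left out ...]
5 mid 0.5097
b 0.0487 n22 ztop 0.0898 a 0.4953..0.5224 mid 0.5088
b 0.0517 n98 ztop 0.0859 a 0.4966..0.5876 mid 0.5421
b 0.0547 n76 ztop 0.0867 a 0.4958..0.5878 mid 0.5418
b 0.0577 n77 ztop 0.0861 a 0.4961..0.5890 mid 0.5425
b 0.0607 n75 ztop 0.0865 a 0.4957..0.5894 mid 0.5426
b 0.0637 n72 ztop 0.0855 a 0.4962..0.5880 mid 0.5421
b 0.0667 n55 ztop 0.0842 a 0.4963..0.5887 mid 0.5425
b 0.0697 n48 ztop 0.0899 a 0.4947..0.5730 mid 0.5338
b 0.0727 n26 ztop 0.0908 a 0.4947..0.5238 mid 0.5093
b 0.0757 n26 ztop 0.0898 a 0.4950..0.5247 mid 0.5098
b 0.0787 n14 ztop 0.0879 a 0.4958..0.5196 mid 0.5077
b 0.0817 n15 ztop 0.0876 a 0.4990..0.5189 mid 0.5089
b 0.0847 n5 ztop 0.0851 a 0.4988..0.5176 mid 0.5082
```

```bash
python3 - <<'E'
from h import *
s=get_state();t=.508*EX()-.023*EY();t[2]=.081;print(t,go(s,t,-79),go(s,t,-79)[2])
E
```

```text
[0.50305522 0.07435354 0.081     ] (array([14.87, -0.13,  6.53]), np.float64(-0.2), np.float64(-79.20235189994065)) -79.20235189994065
```

Emit:
step_arm([
  [0.2,0,1.5,-0.1,1],
  [1,-0.1,4,-0.2,1],
  [2,-0.1,6,-0.2,1],
  [4,-0.1,6.5,-0.2,1],
  [7,-0.1,6.5,-0.2,1],
  [10,-0.1,6.5,-0.2,1],
  [12.5,-0.1,6.5,-0.2,1],
  [14.2,-0.1,6.5,-0.2,1],
  [14.9,-0.1,6.5,-0.2,1],
  [14.9,-0.1,6.5,-0.2,1],
])

```text
t: 3.5
eef_pos: [0.5024, 0.0746, 0.0793]
ee_rot: [-1.275, 1.568, -2.653]
force: [0.4, 0.6, -0.3]
width: 0.0001
```

```bash
python3 - <<'E'
from h import *
import pickle
s=get_state();print(s['t'],s['eef_pos'],s['force'],'a,b',s['eef_pos']@EX(),s['eef_pos']@EY())
f=grab_frame('wrist');save('w2',f);g=grab_frame('scene');save('s2',g);pickle.dump((s,f,g),open('w2.pkl','wb'))
P=cloud(f,cam2w(f,s));prof(P[:300],b0=-.0)
cv2.imwrite('pics/s2c.png',cv2.resize(cv2.imread('pics/s2.png')[130:330,380:600],None,fx=3,fy=3,interpolation=2))
E
```

```text
3.5 [0.50241712 0.07455126 0.07925931] [ 0.36140963  0.56869362 -0.30847014] a,b 0.5074113549327888 -0.02268416480476007
b 0.0428 n190 ztop 0.0874 a 0.5152..0.5221 mid 0.5187
b 0.0458 n193 ztop 0.0875 a 0.5150..0.5220 mid 0.5185
b 0.0488 n140 ztop 0.0875 a 0.5148..0.5220 mid 0.5184
b 0.0518 n2936 ztop 0.0808 a 0.5132..0.5863 mid 0.5497
b 0.0548 n1334 ztop 0.0819 a 0.5131..0.5865 mid 0.5498
b 0.0578 n1242 ztop 0.0818 a 0.5129..0.5865 mid 0.5497
b 0.0608 n1245 ztop 0.0818 a 0.5130..0.5864 mid 0.5497
b 0.0638 n1239 ztop 0.0818 a 0.5131..0.5864 mid 0.5497
b 0.0668 n729 ztop 0.0814 a 0.5122..0.5865 mid 0.5493
b 0.0698 n363 ztop 0.0871 a 0.5116..0.5220 mid 0.5168
b 0.0728 n176 ztop 0.0874 a 0.5143..0.5219 mid 0.5181
b 0.0758 n184 ztop 0.0874 a 0.5149..0.5221 mid 0.5185
b 0.0788 n10 ztop 0.0863 a 0.5164..0.5212 mid 0.5188
b 0.0818 n28 ztop 0.0830 a 0.5131..0.5159 mid 0.5145
b 0.0848 n6 ztop 0.0812 a 0.5129..0.5159 mid 0.5144
```

View pics/w2.png

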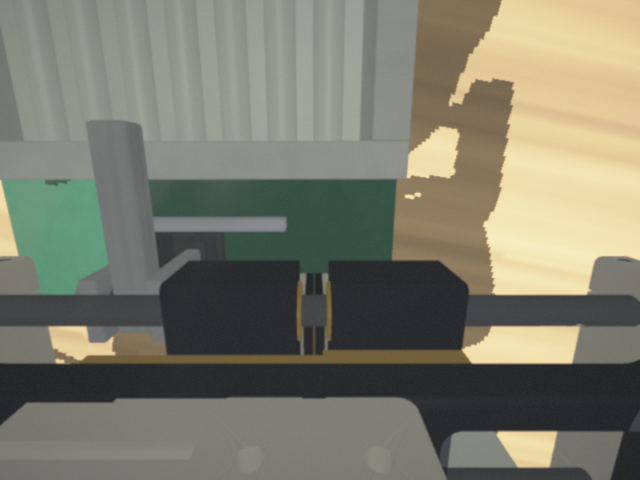

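View pics/s2c.png

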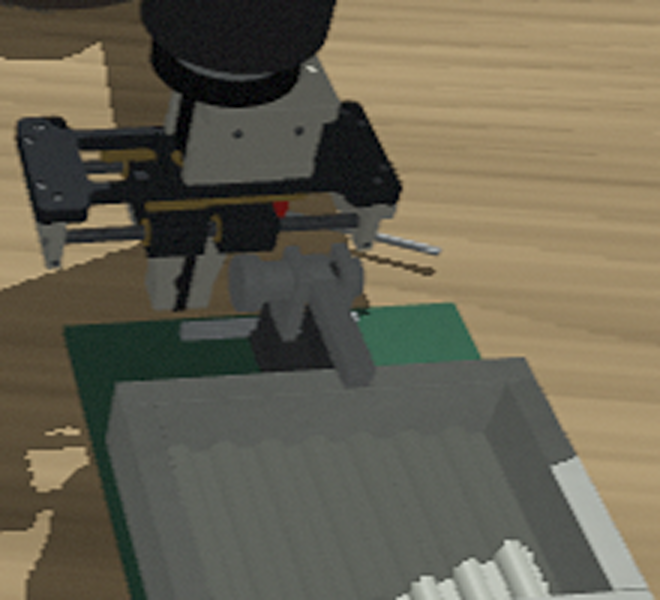

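Emit:
step_arm([
  [0,0,-0.3,0,1],
  [0,0,-0.7,0,1],
  [0,0,-1.0,0,1],
  [0,0,-1.2,0,1],
  [0,0,-1.4,0,1],
  [0,0,-1.6,0,1],
  [0,0,-1.8,0,1],
  [0,0,-2.0,0,1],
  [0,0,-2.2,0,1],
  [0,0,-2.4,0,1],
])

```text
t: 4.43
eef_pos: [0.4988, 0.0975, 0.0806]
ee_rot: [-0.409, 1.57, -1.788]
force: [1.3, -3.8, 1.5]
width: 0.0006
```

```bash
python3 - <<'E'
from h import *
import pickle
s=get_state();print(s['t'],s['eef_pos'],s['force'],'a,b',s['eef_pos']@EX(),s['eef_pos']@EY(),'F',s['force']@EY())
f=grab_frame('wrist');P=cloud(f,cam2w(f,s));prof(P[:340,:160],b0=.04)
g=grab_frame('top');P=cloud(g,cam2w(g));prof(P,b0=.06);save('t3',g)
E
```

```text
4.4333 [0.49877802 0.09749078 0.08060223] [ 1.32267042 -3.80918718  1.54443791] a,b 0.5082161754303309 0.0005282628715426053 F -3.991579097736151
b 0.0631 n257 ztop 0.0818 a 0.5613..0.5864 mid 0.5738
b 0.0661 n555 ztop 0.0816 a 0.5402..0.5864 mid 0.5633
b 0.0691 n199 ztop 0.0873 a 0.4929..0.5824 mid 0.5377
b 0.0721 n251 ztop 0.0877 a 0.4931..0.5220 mid 0.5076
b 0.0751 n270 ztop 0.0875 a 0.4936..0.5219 mid 0.5078
b 0.0781 n74 ztop 0.0871 a 0.4936..0.5216 mid 0.5076
b 0.0811 n40 ztop 0.0826 a 0.5131..0.5184 mid 0.5158
b 0.0841 n122 ztop 0.0820 a 0.5133..0.5185 mid 0.5159
b 0.0871 n122 ztop 0.0823 a 0.5134..0.5185 mid 0.5159
b 0.0901 n14 ztop 0.0807 a 0.5136..0.5178 mid 0.5157Traceback (most recent call last):
  File "<stdin>", line 5, in <module>
  File "h.py", line 26, in prof
    for bb in np.arange(b.min(),b.max(),step):
                        ~~~~~^^
    return umr_minimum(a, axis, None, out, keepdims, initial, where)
ValueError: zero-size array to reduction operation minimum which has no identity
```

Emit:
step_arm([
  [0,0,-0.07,0,1],
  [0,0,-0.14,0,1],
  [0,0,-0.21,0,1],
  [0,0,-0.28,0,1],
  [0,0,-0.35,0,1],
  [0,0,-0.42,0,1],
  [0,0,-0.49,0,1],
  [0,0,-0.56,0,1],
  [0,0,-0.6,0,1],
  [0,0,-0.6,0,1],
])

```text
t: 5.37
eef_pos: [0.4976, 0.1036, 0.0806]
ee_rot: [-2.649, 1.571, 2.256]
force: [0.5, -1.7, 1.6]
width: -0.0
```

```bash
cat > chk.py <<'E'
from h import *
s=get_state();print(s['t'],s['eef_pos'],s['force'],'a,b',s['eef_pos']@EX(),s['eef_pos']@EY(),'F',s['force']@EY())
f=grab_frame('wrist');P=cloud(f,cam2w(f,s));prof(P[:340,:160],b0=.066,step=.001)
E
python3 chk.py
```

```text
5.3667 [0.4975896  0.1036372  0.08056125] [ 0.52368723 -1.68758323  1.59428573] a,b 0.5082223854584764 0.006788526134673561 F -1.7565018091895834
b 0.0732 n22 ztop 0.0878 a 0.5161..0.5219 mid 0.5190
b 0.0742 n36 ztop 0.0874 a 0.5154..0.5220 mid 0.5187
b 0.0752 n53 ztop 0.0879 a 0.4953..0.5220 mid 0.5087
b 0.0762 n77 ztop 0.0876 a 0.4937..0.5217 mid 0.5077
b 0.0772 n47 ztop 0.0873 a 0.4933..0.5215 mid 0.5074
b 0.0822 n8 ztop 0.0792 a 0.5119..0.5134 mid 0.5127
b 0.0832 n13 ztop 0.0788 a 0.5120..0.5146 mid 0.5133
b 0.0842 n19 ztop 0.0787 a 0.5116..0.5144 mid 0.5130
b 0.0852 n28 ztop 0.0786 a 0.5118..0.5160 mid 0.5139
b 0.0862 n91 ztop 0.0802 a 0.5114..0.5186 mid 0.5150
b 0.0872 n84 ztop 0.0813 a 0.5126..0.5187 mid 0.5156
b 0.0882 n50 ztop 0.0820 a 0.5135..0.5183 mid 0.5159
b 0.0892 n33 ztop 0.0821 a 0.5134..0.5184 mid 0.5159
b 0.0902 n50 ztop 0.0819 a 0.5135..0.5185 mid 0.5160
b 0.0912 n41 ztop 0.0824 a 0.5133..0.5184 mid 0.5158
b 0.0922 n35 ztop 0.0817 a 0.5134..0.5183 mid 0.5158
b 0.0932 n45 ztop 0.0816 a 0.5132..0.5184 mid 0.5158
b 0.0942 n38 ztop 0.0819 a 0.5134..0.5185 mid 0.5160
b 0.0952 n20 ztop 0.0813 a 0.5132..0.5177 mid 0.5155
```

Emit:
step_arm([
  [0,0,-0.06,0,1],
  [0,0,-0.12,0,1],
  [0,0,-0.18,0,1],
  [0,0,-0.24,0,1],
  [0,0,-0.3,0,1],
  [0,0,-0.36,0,1],
  [0,0,-0.42,0,1],
  [0,0,-0.45,0,1],
  [0,0,-0.45,0,1],
  [0,0,-0.45,0,1],
])

```text
t: 6.25
eef_pos: [0.4967, 0.108, 0.0805]
ee_rot: [-2.419, 1.571, 2.485]
force: [0.9, -1.9, 1.7]
width: 0.0004
```

Emit:
step_arm([
  [0,0,-0.01,0,1],
  [0,0,-0.02,0,1],
  [0,0,-0.03,0,1],
  [0,0,-0.04,0,1],
  [0,0,-0.05,0,1],
  [0,0,-0.06,0,1],
  [0,0,-0.07,0,1],
  [0,0,-0.08,0,1],
  [0,0,-0.08,0,1],
  [0,0,-0.08,0,1],
])

```text
t: 7.08
eef_pos: [0.4966, 0.1087, 0.0806]
ee_rot: [2.389, 1.571, 1.01]
force: [0.7, -3.5, 1.8]
width: 0.0005
```

```bash
python3 chk.py|sed -n '1p;/b 0.08/p;/b 0.09/p;/b 0.1/p'
```

```text
7.0833 [0.49664303 0.10874073 0.08056152] [ 0.72261545 -3.54779723  1.79911265] a,b 0.5082670032743943 0.011978898293587755 F -3.620495726975948
b 0.0833 n8 ztop 0.0792 a 0.5123..0.5140 mid 0.5131
b 0.0843 n19 ztop 0.0786 a 0.5120..0.5145 mid 0.5132
b 0.0853 n24 ztop 0.0790 a 0.5116..0.5146 mid 0.5131
b 0.0863 n20 ztop 0.0783 a 0.5119..0.5146 mid 0.5133
b 0.0873 n29 ztop 0.0787 a 0.5116..0.5147 mid 0.5132
b 0.0883 n21 ztop 0.0784 a 0.5119..0.5147 mid 0.5133
b 0.0893 n23 ztop 0.0785 a 0.5120..0.5151 mid 0.5136
b 0.0903 n34 ztop 0.0790 a 0.5121..0.5161 mid 0.5141
b 0.0913 n103 ztop 0.0807 a 0.5115..0.5177 mid 0.5146
b 0.0923 n80 ztop 0.0816 a 0.5128..0.5182 mid 0.5155
b 0.0933 n46 ztop 0.0815 a 0.5134..0.5186 mid 0.5160
b 0.0943 n45 ztop 0.0821 a 0.5135..0.5184 mid 0.5160
b 0.0953 n42 ztop 0.0820 a 0.5131..0.5184 mid 0.5158
b 0.0963 n45 ztop 0.0824 a 0.5133..0.5186 mid 0.5160
b 0.0973 n35 ztop 0.0821 a 0.5131..0.5184 mid 0.5158
b 0.0983 n46 ztop 0.0819 a 0.5135..0.5190 mid 0.5162
b 0.0993 n33 ztop 0.0820 a 0.5138..0.5181 mid 0.5160
b 0.1003 n22 ztop 0.0818 a 0.5134..0.5179 mid 0.5157
```

Emit:
step_arm([
  [0,0,-0.01,0,1],
  [0,0,-0.02,0,1],
  [0,0,-0.03,0,1],
  [0,0,-0.04,0,1],
  [0,0,-0.05,0,1],
  [0,0,-0.06,0,1],
  [0,0,-0.07,0,1],
  [0,0,-0.07,0,1],
  [0,0,-0.07,0,1],
  [0,0,-0.07,0,1],
])

```text
t: 7.97
eef_pos: [0.4965, 0.1094, 0.0805]
ee_rot: [-1.279, 1.571, -2.658]
force: [0.2, -2.8, 1.9]
width: 0.0003
```

Emit:
step_arm([
  [0,0,0,0,1],
  [0,0,-0.01,0,1],
  [0,0,-0.01,0,1],
  [0,0,-0.02,0,1],
  [0,0,-0.02,0,1],
  [0,0,-0.03,0,1],
  [0,0,-0.03,0,1],
  [0,0,-0.04,0,1],
  [0,0,-0.04,0,1],
  [0,0,-0.04,0,1],
])

```text
t: 8.8
eef_pos: [0.4964, 0.1097, 0.0806]
ee_rot: [-0.395, 1.571, -1.774]
force: [0.4, -3.2, 1.0]
width: 0.0004
```

Emit:
step_arm([
  [0,0,0,0,1],
  [0,0,-0.01,0,1],
  [0,0,-0.01,0,1],
  [0,0,-0.02,0,1],
  [0,0,-0.02,0,1],
  [0,0,-0.03,0,1],
  [0,0,-0.03,0,1],
  [0,0,-0.04,0,1],
  [0,0,-0.04,0,1],
  [0,0,-0.04,0,1],
])

```text
t: 9.63
eef_pos: [0.4963, 0.1099, 0.0806]
ee_rot: [-0.462, 1.57, -1.841]
force: [0.9, -6.3, 1.9]
width: 0.0004
```

Emit:
step_arm([
  [0,0,0,0,1],
  [0,0,-0.01,0,1],
  [0,0,-0.01,0,1],
  [0,0,-0.02,0,1],
  [0,0,-0.02,0,1],
  [0,0,-0.03,0,1],
  [0,0,-0.03,0,1],
  [0,0,-0.03,0,1],
  [0,0,-0.03,0,1],
  [0,0,-0.03,0,1],
])

```text
t: 10.47
eef_pos: [0.4963, 0.1099, 0.0806]
ee_rot: [-0.395, 1.57, -1.774]
force: [2.4, -7.6, 1.8]
width: 0.0003
```

```bash
python3 chk.py|sed -n '1p;/b 0.07/p;/b 0.09/p;/b 0.1/p'
```

```text
10.4667 [0.49630933 0.10994679 0.08058994] [ 2.42185412 -7.6063366   1.8150662 ] a,b 0.5081695647585603 0.013226475550926892 F -7.928698319973353
b 0.0907 n22 ztop 0.0786 a 0.5119..0.5149 mid 0.5134
b 0.0917 n55 ztop 0.0790 a 0.5119..0.5162 mid 0.5140
b 0.0927 n103 ztop 0.0804 a 0.5119..0.5182 mid 0.5151
b 0.0937 n72 ztop 0.0821 a 0.5126..0.5184 mid 0.5155
b 0.0947 n46 ztop 0.0819 a 0.5134..0.5185 mid 0.5159
b 0.0957 n32 ztop 0.0818 a 0.5133..0.5184 mid 0.5159
b 0.0967 n48 ztop 0.0817 a 0.5136..0.5182 mid 0.5159
b 0.0977 n42 ztop 0.0822 a 0.5134..0.5184 mid 0.5159
b 0.0987 n43 ztop 0.0820 a 0.5135..0.5185 mid 0.5160
b 0.0997 n34 ztop 0.0814 a 0.5133..0.5186 mid 0.5160
b 0.1007 n37 ztop 0.0819 a 0.5130..0.5185 mid 0.5157
b 0.1017 n9 ztop 0.0799 a 0.5132..0.5181 mid 0.5156
```

```bash
python3 - <<'E'
from h import *
import pickle
s,f=pickle.load(open('w1.pkl','rb'))
H=f['hand_eye'];I=np.linalg.inv(H)
for x in (-.02,-.002,.017):
    c=I@np.array([x,0,0,1]); print(x,f['cx']+f['fx']*c[0]/c[2],f['cy']+f['fy']*c[1]/c[2],c[:3])
# clip x angle from rack
s0,d=pickle.load(open('f0.pkl','rb'))
for n in('scene','top'):
    f=d[n];P=cloud(f,cam2w(f)); p=P.reshape(-1,3)
    k=(abs(p[:,2]-.041)<.005)&(p[:,0]>.46)&(p[:,0]<.58)&(p[:,1]<-.17)&(p[:,1]>-.36);q=p[k]
    print(n,k.sum(),cv2.minAreaRect((q[:,:2]*1000).astype(np.float32)))
s=get_state()
u=np.deg2rad(-7);c=np.array([.5165,-.294,0]);back=c-.085*np.array([np.cos(u),np.sin(u),0]);back[2]=.17
print(back,go(s,back,-97))
f=grab_frame('wrist') 
E
```

```text
-0.02 312.8002251387348 324.7294830097028 [-0.00034242  0.03322178  0.13328478]
-0.002 312.84502946680675 305.22469951415144 [-0.00036701  0.02877141  0.15072593]
0.017 312.8822982740957 289.0003736824876 [-0.00039298  0.0240738   0.16913603]
scene 1942 ((519.1435546875, -265.5973815917969), (131.81002807617188, 85.07374572753906), 82.19440460205078)
top 2160 ((521.2588500976562, -264.05419921875), (130.19105529785156, 80.69344329833984), 82.10467529296875)
[ 0.43213358 -0.28364111  0.17      ] (array([ -8.91, -13.8 ,  37.42]), np.float64(17.99), np.float64(-79.01389753721159))
```

Emit:
step_arm([
  [0,0,0.6,0,1],
  [-0.3,0,1.8,0,1],
  [-2,0,3,0,1],
  [-4.5,0,4,0,0.8],
  [-7,-1,6,2,0.5],
  [-8.9,-2.5,9,4,0.5],
  [-8.9,-4,12.5,6,0.5],
  [-8.9,-5.5,16,9,0.5],
  [-8.9,-7,19.5,11,0.5],
  [-8.9,-8.5,23,13,0.5],
])

```text
t: 11.4
eef_pos: [0.4561, -0.1332, 0.1702]
ee_rot: [2.057, 1.569, 0.45]
force: [0.7, -0.0, 0.4]
width: 0.0406
```

```bash
python3 - <<'E'
from h import *
s=get_state()
u=np.deg2rad(-7.9);c=np.array([.5165,-.294,0]);back=c-.085*np.array([np.cos(u),np.sin(u),0]);back[2]=.17
print(s['t'],s['eef_pos'],s['width'],go(s,back,-97.9))
E
```

```text
11.4 [ 0.45605195 -0.13319115  0.17017686] 0.04061754404735382 (array([ 0.  , -1.83, 14.99]), np.float64(5.81), np.float64(-92.08678213993801))
```

Emit:
step_arm([
  [0,-0.4,3,1,0.5],
  [0,-0.8,6,2.5,0.5],
  [0,-1.2,9,4,0.5],
  [0,-1.5,12,5,0.5],
  [0,-1.7,14,5.8,0.5],
  [0,-1.8,15,5.8,0.5],
  [0,-1.8,15,5.8,0.5],
  [0,-1.8,15,5.8,0.5],
  [0,-1.8,15,5.8,0.5],
  [0,-1.8,15,5.8,0.5],
])

```text
t: 12.23
eef_pos: [0.4336, -0.28, 0.1697]
ee_rot: [2.137, 1.57, 0.431]
force: [-0.8, -0.0, -0.5]
width: 0.0441
```

```bash
python3 - <<'E'
from h import *
import pickle
s=get_state()
f=grab_frame('wrist');save('w4',f);pickle.dump((s,f),open('w4.pkl','wb'))
P=cloud(f,cam2w(f,s))[:255]; p=P.reshape(-1,3)
print(s['t'],s['eef_pos'],s['width'],Tw(s)[:3,2])
t=p[(abs(p[:,2]-.0935)<.006)&(abs(p[:,1]+.294)<.03)&(abs(p[:,0]-.517)<.03)];print(len(t),t.mean(0),cv2.minAreaRect((t[:,:2]*1000).astype(np.float32)))
q=p[(abs(p[:,2]-.041)<.005)&(p[:,0]>.46)&(p[:,0]<.58)&(p[:,1]<-.17)&(p[:,1]>-.36)];print(cv2.minAreaRect((q[:,:2]*1000).astype(np.float32)),np.median(q[:,2]))
print(boxes_of('clip','wrist'),boxes_of('wedge','wrist'))
E
```

```text
12.2333 [ 0.43361397 -0.27996154  0.16967639] 0.04410064435711997 [-1.34717325e-01 -9.90884053e-01 -1.89260174e-04]
818 [ 0.51368509 -0.29458351  0.09356112] ((513.72412109375, -294.59173583984375), (13.212603569030762, 22.122665405273438), 82.71408081054688)
((517.7342529296875, -264.88751220703125), (130.53143310546875, 80.10839080810547), 82.21410369873047) 0.03978048722363056
[{'extent': [308.2, 107.1, 331.4, 162.9], 'conf': 0.84}, {'extent': [221.9, 252.4, 244.3, 290.1], 'conf': 0.73}, {'extent': [316.6, 1.4, 328.6, 20.0], 'conf': 0.52}] [{'extent': [215.3, 102.8, 251.2, 161.1], 'conf': 0.77}]
```

View pics/w4.png

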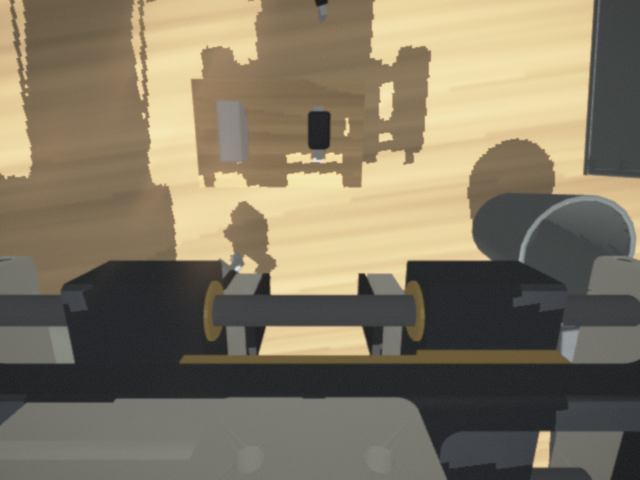

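```bash
python3 - <<'E'
from h import *
import pickle
s0,d=pickle.load(open('f0.pkl','rb'))
f=d['top'];P=cloud(f,cam2w(f))[290:335,355:400].reshape(-1,3);q=P[(P[:,2]>.03)&(P[:,2]<.2)];print(q.min(0),q.max(0))
s=get_state();t=[.515,-.2945,.073];r=go(s,t,-97.5);print(r)
E
```

```text
[ 0.38219353 -0.23489389  0.03660567] [ 0.42931977 -0.19135261  0.12131321]
(array([9.67, 8.25, 0.34]), np.float64(-0.23), np.float64(-97.73155933862098))
```

Emit:
step_arm([
  [0,2,0.1,0,0.5],
  [0,5,0.2,0,0.5],
  [0,7.5,0.3,0,0.5],
  [0.5,8.2,0.3,0,0.5],
  [2.5,8.3,0.3,0,0.5],
  [5,8.3,0.3,0,0.5],
  [7.5,8.3,0.3,0,0.5],
  [9,8.3,0.3,0,0.5],
  [9.7,8.3,0.3,0,0.5],
  [9.7,8.3,0.3,0,0.5],
])

```text
t: 13.22
eef_pos: [0.5142, -0.2944, 0.0709]
ee_rot: [-1.691, 1.567, 2.886]
force: [-0.7, -0.2, 0.4]
width: 0.0439
```

```bash
python3 - <<'E'
from h import *
s=get_state();print(s['t'],s['eef_pos'],s['force'],go(s,[.515,-.2945,.073],-97.5))
f=grab_frame('wrist');save('w5',f)
f=grab_frame('scene');save('s5',f);cv2.imwrite('pics/s5c.png',cv2.resize(cv2.imread('pics/s5.png')[120:300,160:340],None,fx=3.3,fy=3.3,interpolation=2))
E
```

```text
13.2167 [ 0.51416104 -0.2943618   0.07086352] [-0.74915792 -0.18256555  0.38764568] (array([-0.21,  0.08,  0.  ]), np.float64(-0.29), np.float64(-97.7898067835472))
```

View pics/w5.png

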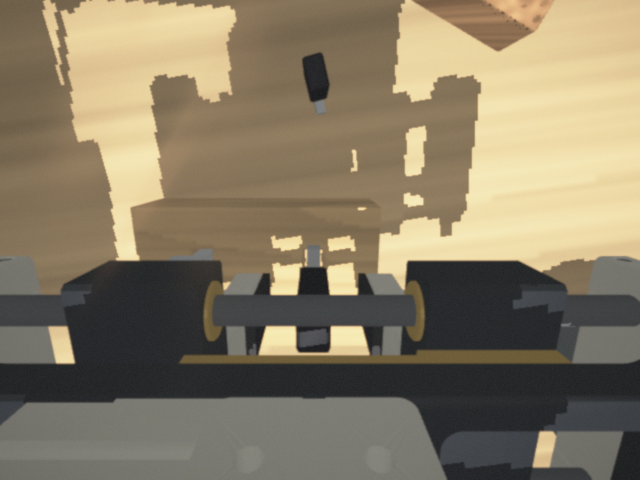

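View pics/s5c.png

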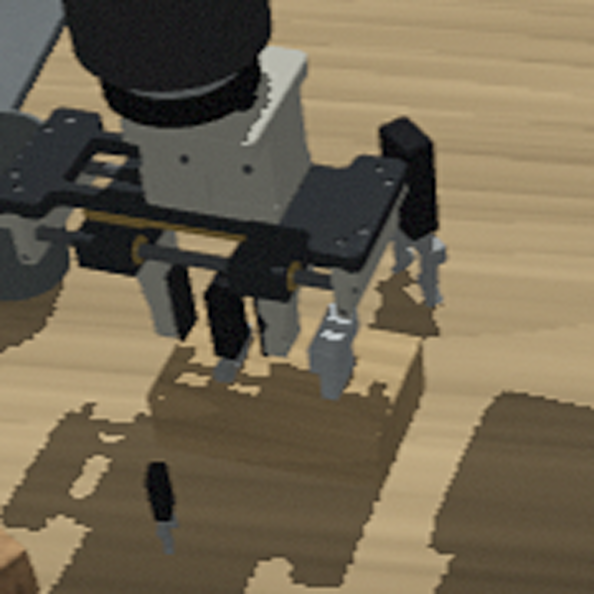

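Emit:
step_arm([
  [-0.1,0,0,0,0.6],
  [-0.1,0,0,0,0.7],
  [-0.1,0,0,0,0.76],
  [-0.1,0,0,0,0.8],
  [-0.1,0,0,0,0.84],
  [-0.1,0,0,0,0.88],
  [-0.1,0,0,0,0.9],
  [-0.1,0,0,0,0.9],
  [-0.1,0,0,0,0.9],
  [-0.1,0,0,0,0.9],
], squeeze=22)

```text
t: 14.15
eef_pos: [0.5154, -0.2951, 0.0738]
ee_rot: [1.102, 1.571, -0.605]
force: [-1.6, 0.6, 3.8]
width: 0.0137
```

```bash
python3 - <<'E'
from h import *
s=get_state();print(s['t'],s['eef_pos'],s['force'],s['moment'],s['width'],go(s,[.515,-.2945,.073],-97.5))
E
```

```text
14.15 [ 0.51535845 -0.29508868  0.0737883 ] [-1.60072106  0.64817912  3.79785718] [ 0.20142032  0.26770247 -0.03462277] 0.013739620181360927 (array([ 0.08, -0.04, -0.05]), np.float64(-0.31), np.float64(-97.80814189963003))
```

Emit:
step_arm([
  [-0.2,0,0,0,0.9],
  [-0.8,0,0,0,0.9],
  [-1.7,0,0,0,0.9],
  [-2.8,0,0,0,0.9],
  [-4.2,0,0,0,0.9],
  [-6,0,0,0,0.9],
  [-8,0,0,0,0.9],
  [-10,0,0,0,0.9],
  [-11.5,0,0,0,0.9],
  [-12.2,0,0,0,0.9],
])

```text
t: 14.98
eef_pos: [0.5163, -0.2954, 0.1992]
ee_rot: [1.384, 1.566, -0.323]
force: [0.5, 0.2, -0.8]
width: 0.014
```

```bash
python3 - <<'E'
from h import *
s=get_state();t=.5088*EX()+.0885*EY();t[2]=.195
print(s['t'],s['eef_pos'],s['force'],s['width'],go(s,t,-79))
f=grab_frame('scene');save('s6',f);cv2.imwrite('pics/s6c.png',cv2.resize(cv2.imread('pics/s6.png')[70:270,160:340],None,fx=3,fy=3,interpolation=2))
E
```

```text
14.9833 [ 0.51625249 -0.29544298  0.19921861] [ 0.45545136  0.19031834 -0.82877626] 0.013978872196218484 (array([  0.34,  -9.84, -47.04]), np.float64(-18.8), np.float64(-97.7952660166609))
```

View pics/s6c.png

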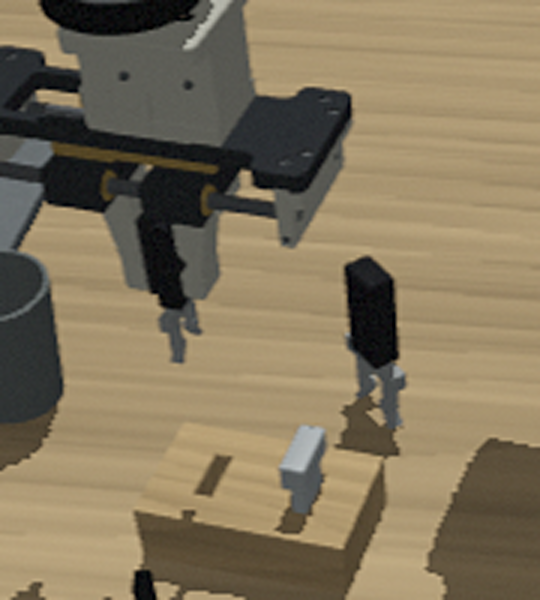

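Emit:
step_arm([
  [0,-0.3,-1,-1,0.9],
  [0,-0.8,-3.5,-3,0.9],
  [0,-1.5,-7,-5,0.9],
  [0,-2.3,-10.5,-7,0.9],
  [0,-3,-14,-9,0.9],
  [0,-3.7,-17.5,-11,0.9],
  [0,-4.4,-21,-13,0.9],
  [0,-5.1,-24.5,-15,0.9],
  [0,-5.8,-28,-17,0.9],
  [0,-6.5,-31,-18.8,0.9],
])

```text
t: 15.87
eef_pos: [0.4917, 0.0231, 0.1947]
ee_rot: [-1.671, 1.57, -3.047]
force: [0.1, -0.4, 0.0]
width: 0.014
```

```bash
python3 - <<'E'
from h import *
s=get_state();t=.5088*EX()+.0885*EY();t[2]=.18
print(s['t'],s['eef_pos'],s['force'],s['width'],go(s,t,-79))
E
```

```text
15.8667 [0.49167385 0.02308038 0.19469227] [ 0.13486051 -0.44610029  0.02594815] 0.01395371693544837 (array([  1.47,   2.22, -15.96]), np.float64(0.15), np.float64(-78.85079068130199))
```

Emit:
step_arm([
  [0,0.3,-3,0,0.9],
  [0.3,0.9,-6.5,0,0.9],
  [0.6,1.4,-10,0,0.9],
  [1,1.8,-13,0,0.9],
  [1.2,2.1,-15,0,0.9],
  [1.4,2.2,-15.8,0,0.9],
  [1.4,2.2,-15.9,0,0.9],
  [1.4,2.2,-15.9,0,0.9],
  [1.4,2.2,-15.9,0,0.9],
  [1.4,2.2,-15.9,0,0.9],
])

```text
t: 16.7
eef_pos: [0.4841, 0.1802, 0.1815]
ee_rot: [-1.2, 1.57, -2.58]
force: [-0.3, 0.1, -0.6]
width: 0.0137
```

```bash
cat > c2.py <<'E'
from h import *
import pickle,sys
n=sys.argv[1]
s=get_state();print(s['t'],s['eef_pos'],s['force'],s['width'],'a,b',s['eef_pos']@EX(),s['eef_pos']@EY(),'ang',go(s,s['eef_pos'],-79)[2],Tw(s)[:3,0])
D={}
for c in ('wrist','scene','top'):
    f=grab_frame(c);save(c[0]+n,f);D[c]=f
pickle.dump((s,D),open('c'+n+'.pkl','wb'))
def crop(src,dst,y0,y1,x0,x1,k): cv2.imwrite('pics/'+dst+'.png',cv2.resize(cv2.imread('pics/'+src+'.png')[y0:y1,x0:x1],None,fx=k,fy=k,interpolation=2))
crop('s'+n,'s'+n+'c',110,280,420,580,3.5)
crop('t'+n,'t'+n+'c',200,320,110,260,4)
E
python3 c2.py 7
```

```text
16.7 [0.48414732 0.18018676 0.18151396] [-0.34349647  0.07708568 -0.60558419] 0.013745454267305236 a,b 0.5096334239356041 0.08449655553661856 ang -79.07068111127002 [-2.61942587e-04 -1.64932786e-04 -9.99999952e-01]
```

View pics/w7.png

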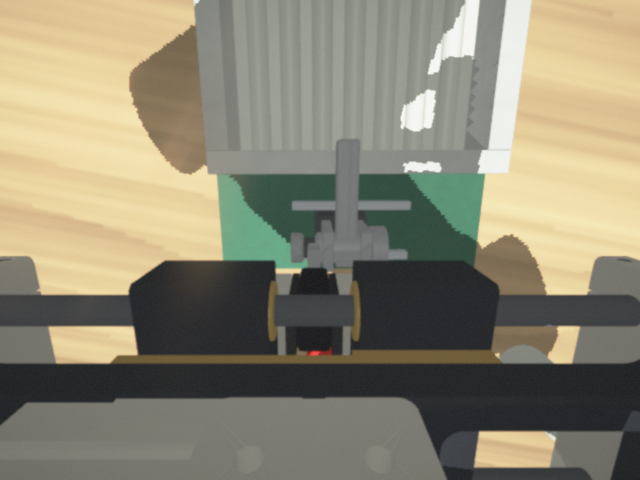

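View pics/s7c.png

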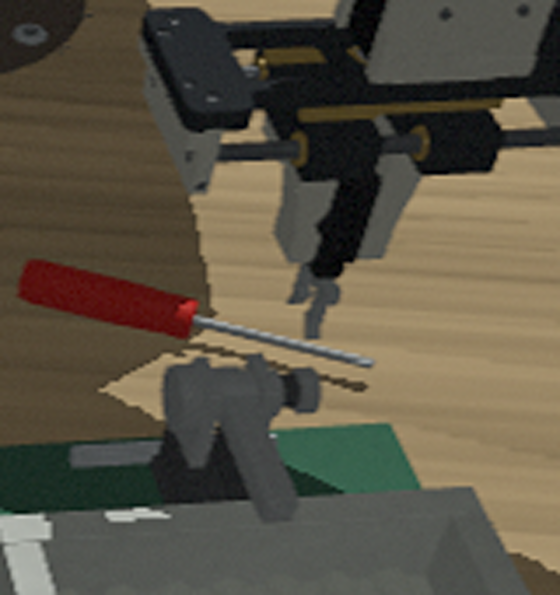

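```bash
cat > m.py <<'E'
from h import *
import pickle,sys
s,D=pickle.load(open('c'+sys.argv[1]+'.pkl','rb'))
for c in ('wrist','scene','top'):
    f=D[c];P=cloud(f,cam2w(f,s)); v=P[:258] if c=='wrist' else P
    p=v.reshape(-1,3);a=p@EX();b=p@EY();z=p[:,2]
    print(c)
    k=(z>.076)&(z<.1)&(abs(a-.509)<.02)&(b>.066)&(b<.115)
    for bb in np.arange(.068,.112,.0015):
        j=k&(b>=bb)&(b<bb+.0015)
        if j.sum()>2: print(' b%.4f n%d ztop %.4f a %.4f..%.4f'%(bb+.00075,j.sum(),np.percentile(z[j],95),a[j].min(),a[j].max()))
    zt=s['eef_pos'][2]
    if c=='scene' or c=='top':
        k=(z>zt-.062)&(z<zt-.027)&(abs(a-.509)<.03)&(abs(b-.088)<.02)
        for z0 in np.arange(zt-.062,zt-.022,.004):
            j=k&(z>=z0)&(z<z0+.004)
            if j.sum()>2: print('  clip z-zt %.3f n%d a %.4f..%.4f b %.4f..%.4f med %.4f'%(z0-zt,j.sum(),a[j].min(),a[j].max(),b[j].min(),b[j].max(),np.median(b[j])))
E
python3 m.py 7
```

```text
wrist
 b0.0688 n46 ztop 0.0857 a 0.5020..0.5178
 b0.0703 n53 ztop 0.0873 a 0.5019..0.5214
 b0.0718 n55 ztop 0.0876 a 0.5027..0.5217
 b0.0733 n57 ztop 0.0879 a 0.5024..0.5216
 b0.0748 n56 ztop 0.0879 a 0.5027..0.5216
 b0.0763 n57 ztop 0.0878 a 0.5025..0.5216
 b0.0778 n57 ztop 0.0872 a 0.5019..0.5215
 b0.0793 n40 ztop 0.0855 a 0.5017..0.5185
 b0.0808 n18 ztop 0.0828 a 0.5130..0.5177
 b0.0823 n17 ztop 0.0830 a 0.5126..0.5172
 b0.0838 n7 ztop 0.0788 a 0.5117..0.5140
 b0.0853 n7 ztop 0.0791 a 0.5122..0.5139
 b0.0868 n5 ztop 0.0780 a 0.5120..0.5133
 b0.0883 n8 ztop 0.0809 a 0.5102..0.5134
 b0.0898 n27 ztop 0.0816 a 0.4997..0.5136
 b0.0913 n36 ztop 0.0816 a 0.4998..0.5138
 b0.0928 n60 ztop 0.0845 a 0.5005..0.5174
 b0.0943 n45 ztop 0.0851 a 0.5017..0.5170
 b0.0958 n47 ztop 0.0848 a 0.5015..0.5177
 b0.0973 n47 ztop 0.0852 a 0.5017..0.5177
 b0.0988 n47 ztop 0.0854 a 0.5018..0.5171
 b0.1003 n46 ztop 0.0849 a 0.5020..0.5178
 b0.1018 n11 ztop 0.0843 a 0.5014..0.5170
scene
 b0.0688 n25 ztop 0.0884 a 0.4940..0.5241
 b0.0703 n18 ztop 0.0876 a 0.4926..0.5236
 b0.0718 n19 ztop 0.0885 a 0.4937..0.5254

[... 1396 characters left out ...]
98
 b0.0718 n7 ztop 0.0895 a 0.4949..0.5083
 b0.0733 n6 ztop 0.0906 a 0.4954..0.5103
 b0.0748 n12 ztop 0.0901 a 0.4945..0.5112
 b0.0763 n6 ztop 0.0887 a 0.4976..0.5230
 b0.0778 n5 ztop 0.0883 a 0.4956..0.5096
 b0.0793 n3 ztop 0.0879 a 0.5044..0.5100
 b0.0808 n9 ztop 0.0868 a 0.4995..0.5130
 b0.0838 n4 ztop 0.0844 a 0.5038..0.5116
 b0.0853 n3 ztop 0.0819 a 0.5027..0.5083
 b0.0868 n4 ztop 0.0830 a 0.5066..0.5123
 b0.0883 n7 ztop 0.0840 a 0.5032..0.5124
 b0.0898 n7 ztop 0.0833 a 0.5017..0.5131
 b0.0913 n3 ztop 0.0825 a 0.5002..0.5075
 b0.0928 n9 ztop 0.0873 a 0.5023..0.5115
 b0.0943 n5 ztop 0.0828 a 0.4985..0.5120
 b0.0958 n3 ztop 0.0837 a 0.4988..0.5022
 b0.0988 n3 ztop 0.0809 a 0.4998..0.5013
```

View pics/t7c.png

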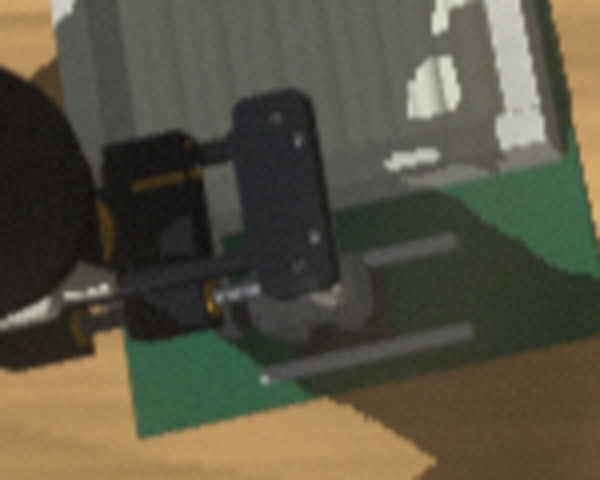

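```bash
python3 - <<'E'
from h import *
s=get_state();t=.5092*EX()+.089*EY();t[2]=.137
print(s['t'],s['eef_pos'],s['eef_pos']@EX(),s['eef_pos']@EY(),go(s,t,-79))
E
```

```text
16.85 [0.48438476 0.18044824 0.18174044] 0.509916396695598 0.08470793253145864 (array([ 4.47, -0.07, -0.43]), np.float64(-0.08), np.float64(-79.07955698414666))
```

Emit:
step_arm([
  [0,-0.02,-0.1,0,0.9],
  [0,-0.05,-0.3,0,0.9],
  [0.5,-0.07,-0.43,0,0.9],
  [1.3,-0.07,-0.43,0,0.9],
  [2.2,-0.07,-0.43,0,0.9],
  [3.1,-0.07,-0.43,0,0.9],
  [3.8,-0.07,-0.43,0,0.9],
  [4.3,-0.07,-0.43,0,0.9],
  [4.4,-0.07,-0.43,0,0.9],
  [4.4,-0.07,-0.43,0,0.9],
])

```text
t: 17.68
eef_pos: [0.4826, 0.1851, 0.137]
ee_rot: [-0.971, 1.57, -2.35]
force: [-0.3, -0.0, 0.4]
width: 0.0138
```

```bash
python3 c2.py 8; python3 m.py 8 | grep -v top |sed -n '/scene/,$p'
```

```text
17.6833 [0.48261092 0.18513103 0.13697786] [-0.29937598 -0.02292772  0.37780808] 0.013809718282557568 a,b 0.5090686673303829 0.08964314827356724 ang -79.01140143823662 [-8.07634090e-04 -8.16976955e-04 -9.99999340e-01]
scene
  clip z-zt -0.062 n37 a 0.4934..0.5255 b 0.0684..0.0994 med 0.0852
  clip z-zt -0.058 n60 a 0.4933..0.5249 b 0.0687..0.0997 med 0.0860
  clip z-zt -0.054 n74 a 0.4937..0.5238 b 0.0680..0.1002 med 0.0749
  clip z-zt -0.050 n52 a 0.4946..0.5239 b 0.0686..0.0921 med 0.0801
  clip z-zt -0.046 n15 a 0.4981..0.5221 b 0.0844..0.0914 med 0.0871
  clip z-zt -0.042 n15 a 0.4971..0.5231 b 0.0846..0.0921 med 0.0869
  clip z-zt -0.038 n6 a 0.4995..0.5204 b 0.0850..0.0866 med 0.0855
  clip z-zt -0.034 n16 a 0.5032..0.5305 b 0.0843..0.0911 med 0.0853
  clip z-zt -0.030 n12 a 0.5157..0.5307 b 0.0850..0.0913 med 0.0862
  clip z-zt -0.062 n4 a 0.4949..0.5031 b 0.0704..0.0862 med 0.0735
  clip z-zt -0.058 n6 a 0.4950..0.5016 b 0.0687..0.0825 med 0.0760
  clip z-zt -0.054 n7 a 0.4952..0.5126 b 0.0682..0.0800 med 0.0741
  clip z-zt -0.050 n22 a 0.4945..0.5246 b 0.0690..0.0775 med 0.0736
```

View pics/s8c.png

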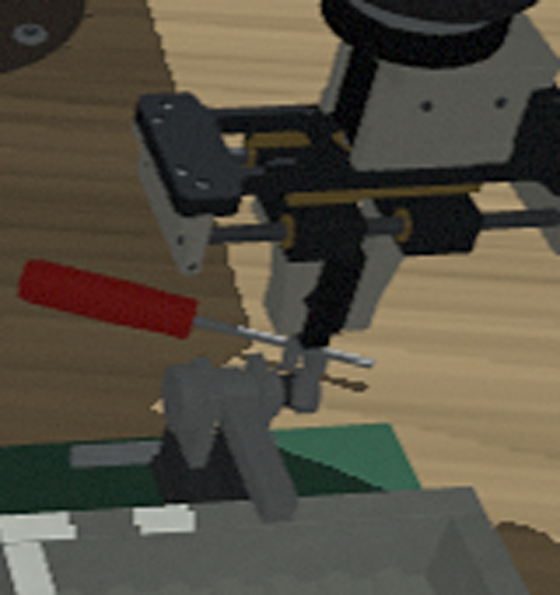

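View pics/w8.png

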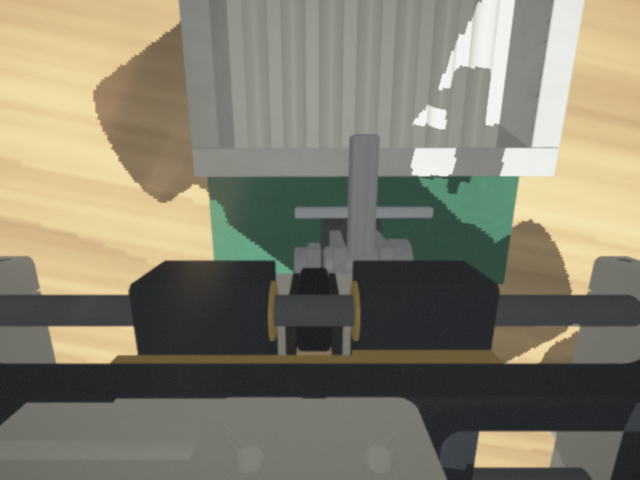

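Emit:
step_arm([
  [0.05,0,0.04,0,0.9],
  [0.12,0,0.04,0,0.9],
  [0.2,0,0.04,0,0.9],
  [0.28,0,0.04,0,0.9],
  [0.36,0,0.04,0,0.9],
  [0.44,0,0.04,0,0.9],
  [0.5,0,0.04,0,0.9],
  [0.56,0,0.04,0,0.9],
  [0.6,0,0.04,0,0.9],
  [0.6,0,0.04,0,0.9],
])

```text
t: 18.67
eef_pos: [0.4827, 0.1846, 0.1314]
ee_rot: [-0.921, 1.57, -2.301]
force: [0.9, -1.7, 0.5]
width: 0.0139
```

Emit:
step_arm([
  [0.03,0,0,0,0.9],
  [0.06,0,0,0,0.9],
  [0.09,0,0,0,0.9],
  [0.12,0,0,0,0.9],
  [0.15,0,0,0,0.9],
  [0.18,0,0,0,0.9],
  [0.21,0,0,0,0.9],
  [0.24,0,0,0,0.9],
  [0.25,0,0,0,0.9],
  [0.25,0,0,0,0.9],
])

```text
t: 19.5
eef_pos: [0.4824, 0.1846, 0.1295]
ee_rot: [-1.024, 1.57, -2.403]
force: [-4.6, -3.4, 8.0]
width: 0.0136
```

Emit:
step_arm([
  [0,-0.02,0.01,0,0.9],
  [0,-0.04,0.02,0,0.9],
  [0,-0.06,0.03,0,0.9],
  [0,-0.08,0.04,0,0.9],
  [0,-0.08,0.04,0,0.9],
  [0,-0.08,0.04,0,0.9],
  [0,-0.08,0.04,0,0.9],
  [0,-0.08,0.04,0,0.9],
  [0,-0.08,0.04,0,0.9],
  [0,-0.08,0.04,0,0.9],
])

```text
t: 20.33
eef_pos: [0.4823, 0.1845, 0.1295]
ee_rot: [1.86, 1.57, 0.481]
force: [-2.4, -2.0, 6.0]
width: 0.0136
```

```bash
python3 c2.py 9; python3 m.py 9 |sed -n '/scene/,/top/p'; python3 -c "
from h import *
s=get_state();print(s['force']@EX(),s['force']@EY(),s['force'][2])"
```

```text
20.3333 [0.4822654  0.18447595 0.1295297 ] [-2.40698372 -1.98497122  5.98500057] 0.013619957460985781 a,b 0.5086045022301972 0.08906603437933047 ang -79.00515881901495 [ 4.42856277e-04  2.31035926e-04 -9.99999875e-01]
scene
 b0.0688 n24 ztop 0.0882 a 0.4936..0.5224
-3.087299273351647 -1.7755951567091657 5.972264347692374
```

View pics/s9c.png

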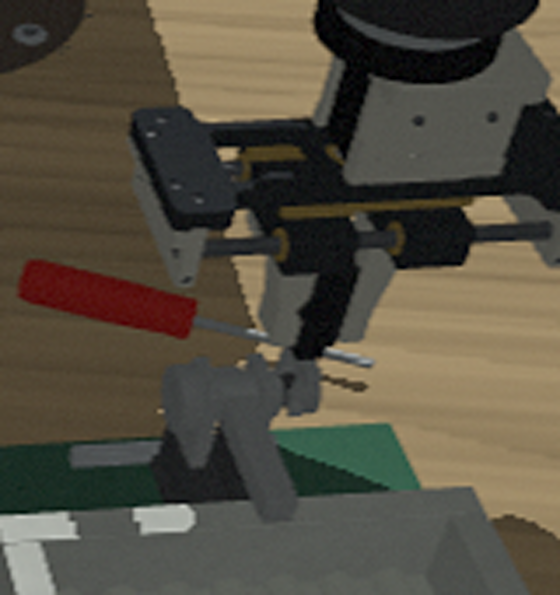

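Emit:
step_arm([
  [0,-0.02,0.01,0,0.9],
  [0,-0.04,0.02,0,0.9],
  [0,-0.06,0.03,0,0.9],
  [0,-0.08,0.03,0,0.9],
  [0,-0.08,0.03,0,0.9],
  [0,-0.08,0.03,0,0.9],
  [0,-0.08,0.03,0,0.9],
  [0,-0.08,0.03,0,0.9],
  [0,-0.08,0.03,0,0.9],
  [0,-0.08,0.03,0,0.9],
])

```text
t: 21.32
eef_pos: [0.482, 0.1844, 0.1295]
ee_rot: [1.962, 1.569, 0.583]
force: [-0.3, -0.9, 6.6]
width: 0.0142
```

```bash
cat > fs.py <<'E'
from h import *
s=get_state();print(s['t'],'a,b,z',s['eef_pos']@EX(),s['eef_pos']@EY(),s['eef_pos'][2],'F',s['force']@EX(),s['force']@EY(),s['force'][2],'M',s['moment'],s['width'])
E
python3 fs.py
```

```text
21.3167 a,b,z 0.5083296636871171 0.08902340282320909 0.12952009916811189 F -0.4449599196023027 -0.8673074812961125 6.555433866620871 M [-0.56479245  0.19520588  0.00522659] 0.014208078366827276
```

Emit:
step_arm([
  [0.02,0,0,0,0.9],
  [0.04,0,0,0,0.9],
  [0.06,0,0,0,0.9],
  [0.08,0,0,0,0.9],
  [0.1,0,0,0,0.9],
  [0.12,0,0,0,0.9],
  [0.14,0,0,0,0.9],
  [0.16,0,0,0,0.9],
  [0.16,0,0,0,0.9],
  [0.16,0,0,0,0.9],
])

```text
t: 22.15
eef_pos: [0.4823, 0.1845, 0.1287]
ee_rot: [1.828, 1.568, 0.449]
force: [-1.9, -2.0, 12.1]
width: 0.0139
```

```bash
python3 fs.py
```

```text
22.15 a,b,z 0.5086714273271149 0.0890425049681111 0.1286902166966199 F -2.2335352767474688 -1.64761343060217 12.09815288231742 M [-0.86815786  0.80114918 -0.00926446] 0.013855238515292556
```

Emit:
step_arm([
  [0.02,-0.01,0.01,0,0.9],
  [0.03,-0.03,0.02,0,0.9],
  [0.04,-0.05,0.03,0,0.9],
  [0.06,-0.05,0.03,0,0.9],
  [0.08,-0.05,0.03,0,0.9],
  [0.1,-0.05,0.03,0,0.9],
  [0.1,-0.05,0.03,0,0.9],
  [0.1,-0.05,0.03,0,0.9],
  [0.1,-0.05,0.03,0,0.9],
  [0.1,-0.05,0.03,0,0.9],
])

```text
t: 22.98
eef_pos: [0.4823, 0.1844, 0.1279]
ee_rot: [1.905, 1.567, 0.526]
force: [-1.6, -0.5, 12.5]
width: 0.0142
```

```bash
python3 fs.py; python3 c2.py 10 >/dev/null;  python3 -c "
import cv2
cv2.imwrite('pics/s10d.png',cv2.resize(cv2.imread('pics/s10.png')[185:250,470:540],None,fx=8,fy=8,interpolation=2))
cv2.imwrite('pics/w10d.png',cv2.resize(cv2.imread('pics/w10.png')[200:360,260:420],None,fx=3.6,fy=3.6,interpolation=2))"
```

```text
22.9833 a,b,z 0.5085853245477241 0.08902346157959852 0.12788281969323304 F -1.7109361326312795 -0.19336208251470516 12.469334845555629 M [-0.43844475  0.5782746   0.02505541] 0.014164049259250475
```

View pics/s10d.png

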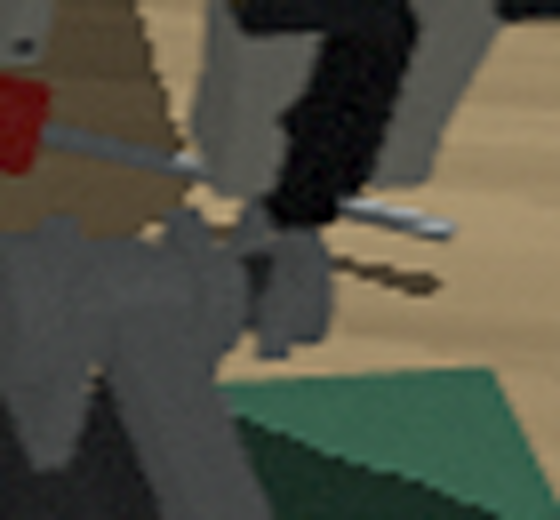

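View pics/w10d.png

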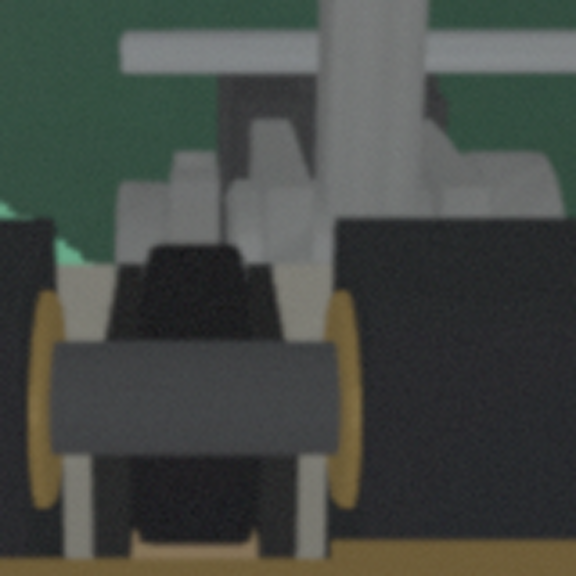

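Emit:
step_arm([
  [0.01,-0.02,0.02,0,0.9],
  [0.02,-0.03,0.04,0,0.9],
  [0.04,-0.03,0.04,0,0.9],
  [0.06,-0.03,0.04,0,0.9],
  [0.09,-0.03,0.04,0,0.9],
  [0.12,-0.03,0.04,0,0.9],
  [0.15,-0.03,0.04,0,0.9],
  [0.15,-0.03,0.04,0,0.9],
  [0.15,-0.03,0.04,0,0.9],
  [0.15,-0.03,0.04,0,0.9],
])

```text
t: 23.97
eef_pos: [0.4821, 0.1842, 0.126]
ee_rot: [2.004, 1.567, 0.626]
force: [-0.8, 0.8, 8.2]
width: 0.0137
```

```bash
python3 fs.py
```

```text
23.9667 a,b,z 0.5083655315031294 0.08888164352976165 0.12604609441855114 F -0.5855723268669676 0.9279356170692599 8.239731607124654 M [-0.04294813  0.08582261 -0.02938701] 0.013714201825673253
```

Emit:
step_arm([
  [0.02,0,0,0,0.9],
  [0.04,0,0,0,0.9],
  [0.06,0,0,0,0.9],
  [0.08,0,0,0,0.9],
  [0.11,0,0,0,0.9],
  [0.14,0,0,0,0.9],
  [0.17,0,0,0,0.9],
  [0.2,0,0,0,0.9],
  [0.2,0,0,0,0.9],
  [0.2,0,0,0,0.9],
])

```text
t: 24.8
eef_pos: [0.4816, 0.1839, 0.1234]
ee_rot: [2.074, 1.568, 0.695]
force: [0.9, 1.2, 3.9]
width: 0.014
```

```bash
python3 fs.py
```

```text
24.8 a,b,z 0.5078570634873804 0.0886687782071559 0.1233835216113031 F 1.0892229687914359 1.0056622721692698 3.931386685096226 M [ 0.35586629 -0.51602849  0.04188985] 0.013997151907966155
```

Emit:
step_arm([
  [0.03,0,0,0,0.9],
  [0.06,0,0,0,0.9],
  [0.09,0,0,0,0.9],
  [0.12,0,0,0,0.9],
  [0.15,0,0,0,0.9],
  [0.18,0,0,0,0.9],
  [0.21,0,0,0,0.9],
  [0.25,0,0,0,0.9],
  [0.28,0,0,0,0.9],
  [0.3,0,0,0,0.9],
])

```text
t: 25.63
eef_pos: [0.4808, 0.183, 0.1197]
ee_rot: [-1.147, 1.571, -2.526]
force: [4.9, 0.7, -0.6]
width: 0.0141
```

```bash
python3 fs.py
```

```text
25.6333 a,b,z 0.5068642025931106 0.0879427755598873 0.11973898877794016 F 4.985767774091211 -0.214317298989391 -0.5567646227201876 M [ 0.35008199 -1.911035   -0.0498541 ] 0.014069836459125368
```

Emit:
step_arm([
  [0.0,0.03,0,0,0.9],
  [0.0,0.06,0,0,0.9],
  [0.0,0.09,0,0,0.9],
  [0.02,0.1,0,0,0.9],
  [0.05,0.1,0,0,0.9],
  [0.08,0.1,0,0,0.9],
  [0.11,0.1,0,0,0.9],
  [0.14,0.1,0,0,0.9],
  [0.16,0.1,0,0,0.9],
  [0.16,0.1,0,0,0.9],
])

```text
t: 26.47
eef_pos: [0.4814, 0.183, 0.1181]
ee_rot: [-1.203, 1.57, -2.583]
force: [2.1, -0.8, -3.6]
width: 0.0141
```

```bash
python3 fs.py
```

```text
26.4667 a,b,z 0.5075145626778642 0.0878223062187183 0.11809020793448882 F 1.8782309886985493 -1.2188024869124339 -3.636096375854956 M [ 0.14097819 -1.03009176  0.0158529 ] 0.014085641582425958
```

Emit:
step_arm([
  [0.02,0.03,0,0,0.9],
  [0.04,0.04,0,0,0.9],
  [0.06,0.04,0,0,0.9],
  [0.08,0.04,0,0,0.9],
  [0.1,0.04,0,0,0.9],
  [0.12,0.04,0,0,0.9],
  [0.14,0.04,0,0,0.9],
  [0.16,0.04,0,0,0.9],
  [0.16,0.04,0,0,0.9],
  [0.16,0.04,0,0,0.9],
])

```text
t: 27.3
eef_pos: [0.4819, 0.1832, 0.1166]
ee_rot: [-1.211, 1.57, -2.59]
force: [0.5, -0.6, -5.6]
width: 0.0138
```

```bash
python3 fs.py
```

```text
27.3 a,b,z 0.5080563019661228 0.08790778917730774 0.11659098043292938 F 0.37641215075580836 -0.6345541697311611 -5.576273882614924 M [-0.04929952 -0.38670262 -0.00792058] 0.01380343741192612
```

Emit:
step_arm([
  [0.02,0.01,0,0,0.9],
  [0.04,0.02,0,0,0.9],
  [0.06,0.02,0,0,0.9],
  [0.08,0.02,0,0,0.9],
  [0.1,0.02,0,0,0.9],
  [0.12,0.02,0,0,0.9],
  [0.14,0.02,0,0,0.9],
  [0.14,0.02,0,0,0.9],
  [0.14,0.02,0,0,0.9],
  [0.14,0.02,0,0,0.9],
])

```text
t: 28.13
eef_pos: [0.4824, 0.1835, 0.1155]
ee_rot: [1.855, 1.57, 0.477]
force: [-0.5, -0.5, -0.6]
width: 0.014
```

```bash
python3 fs.py
```

```text
28.1333 a,b,z 0.5085908583887068 0.08804257702819038 0.11548151140445531 F -0.5690544440366592 -0.39312674916777324 -0.5629713060762225 M [-0.07592681  0.07695782 -0.04893213] 0.014014807137142317
```

Near the hard stop; press a little more to see the force rise.

Emit:
step_arm([
  [0.02,0,0,0,0.9],
  [0.03,0,0,0,0.9],
  [0.04,0,0,0,0.9],
  [0.05,0,0,0,0.9],
  [0.06,0,0,0,0.9],
  [0.07,0,0,0,0.9],
  [0.08,0,0,0,0.9],
  [0.08,0,0,0,0.9],
  [0.08,0,0,0,0.9],
  [0.08,0,0,0,0.9],
])

```text
t: 28.97
eef_pos: [0.4824, 0.1835, 0.1148]
ee_rot: [1.874, 1.57, 0.495]
force: [-0.5, -0.3, 4.6]
width: 0.0137
```

```bash
python3 fs.py
```

```text
28.9667 a,b,z 0.5085896818529404 0.08803136986355392 0.11479508957193149 F -0.593152911729219 -0.1821437919012485 4.606143059929275 M [-0.14267902  0.45842654  0.00748225] 0.013722991172169803
```

Emit:
step_arm([
  [0.02,0,0,0,0.9],
  [0.03,0,0,0,0.9],
  [0.04,0,0,0,0.9],
  [0.05,0,0,0,0.9],
  [0.06,0,0,0,0.9],
  [0.06,0,0,0,0.9],
  [0.06,0,0,0,0.9],
  [0.06,0,0,0,0.9],
  [0.06,0,0,0,0.9],
  [0.06,0,0,0,0.9],
])

```text
t: 29.8
eef_pos: [0.4825, 0.1835, 0.1147]
ee_rot: [1.756, 1.57, 0.377]
force: [-3.1, -0.5, 9.7]
width: 0.0138
```

```bash
python3 fs.py; python3 c2.py 11 >/dev/null;  python3 -c "
import cv2
cv2.imwrite('pics/s11d.png',cv2.resize(cv2.imread('pics/s11.png')[185:250,470:540],None,fx=8,fy=8,interpolation=2))"
```

```text
29.8 a,b,z 0.5086642780407158 0.08807897220216784 0.1146781926845257 F -3.1077964990785434 0.05614099586236175 9.715180188692969 M [-0.18343761  1.24091107 -0.01881795] 0.013813724421877184
```

View pics/s11d.png

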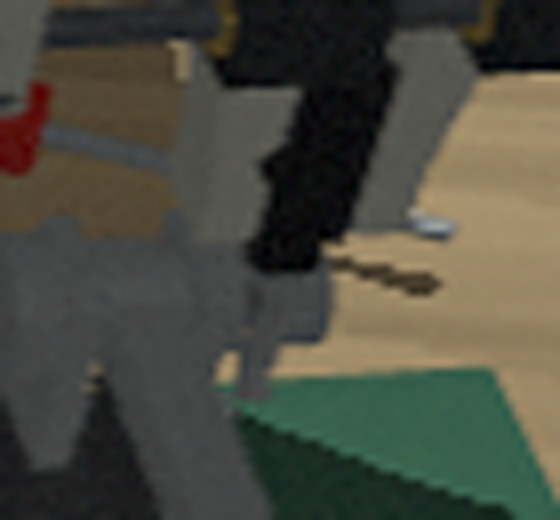

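Emit:
step_arm([
  [-0.06,0,0,0,0.9],
  [-0.1,0,0,0,0.9],
  [-0.1,0,0,0,0.85],
  [-0.1,0,0,0,0.75],
  [-0.1,0,0,0,0.6],
  [-0.1,0,0,0,0.5],
  [-0.1,0,0,0,0.5],
  [-0.1,0,0,0,0.5],
  [-0.1,0,0,0,0.5],
  [-0.1,0,0,0,0.5],
])

```text
t: 30.78
eef_pos: [0.4823, 0.1834, 0.1149]
ee_rot: [-1.386, 1.571, -2.765]
force: [-0.4, 0.3, -0.7]
width: 0.0431
```

```bash
python3 fs.py; python3 c2.py 12 >/dev/null
```

```text
30.7833 a,b,z 0.5084555278451792 0.08797870517776352 0.11494649174983897 F -0.29531296495612014 0.3654640426393654 -0.6659148818809748 M [-0.12278165  0.02609965 -0.04479228] 0.043119349076696116
```

View pics/w12.png

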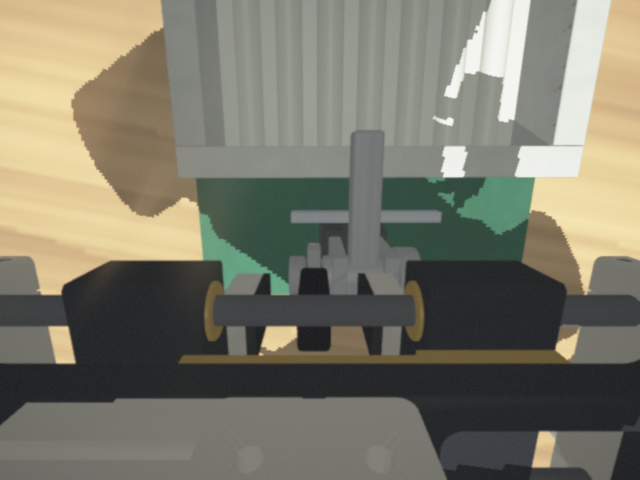

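Released, with the tab standing free between the open fingers (314, 310). Now straight up and back.

Emit:
step_arm([
  [-0.4,0,0,0,0.5],
  [-1.2,0,0,0,0.5],
  [-2.5,0,0,0,0.5],
  [-4,0,0,0,0.5],
  [-6,0,0,0,0.5],
  [-8,0,0,0,0.5],
  [-9.5,-1,0,0,0.5],
  [-10,-3,0,0,0.5],
  [-10,-6,0,0,0.5],
  [-10,-9,0,0,0.5],
])

```text
t: 31.77
eef_pos: [0.3936, 0.1661, 0.2158]
ee_rot: [2.127, 1.57, 0.747]
force: [-0.8, -0.7, 0.3]
width: 0.044
```

```bash
python3 c2.py 13; python3 - <<'E'
from h import *
import pickle
s,D=pickle.load(open('c13.pkl','rb'))
for c in('wrist','scene'):
    f=D[c];P=cloud(f,cam2w(f,s));p=(P[:255] if c=='wrist' else P).reshape(-1,3);a=p@EX();b=p@EY();z=p[:,2]
    k=(abs(a-.509)<.03)&(abs(b-.088)<.02)&(z>.095)&(z<.15);print(c,k.sum(),np.percentile(z[k],98))
    t=k&(z>np.percentile(z[k],98)-.004);print('tab top a,b',a[t].mean(),b[t].mean(),a[t].min(),a[t].max(),b[t].min(),b[t].max())
    k=(abs(a-.509)<.02)&(z>.076)&(z<.1)
    for b0,b1 in ((.026,.042),(.07,.078)):
        j=k&(b>b0)&(b<b1)
        print(b0,b1,z[j].max().round(4) if j.sum() else 0)
    j=k&(b<.045)&(b>0);print('head min b',np.percentile(b[j],2))
cv2.imwrite('pics/w13d.png',cv2.resize(cv2.imread('pics/w13.png')[60:260,220:420],None,fx=3,fy=3,interpolation=2))
cv2.imwrite('pics/s13d.png',cv2.resize(cv2.imread('pics/s13.png')[160:260,430:550],None,fx=6,fy=6,interpolation=2))
E
```

```text
31.7667 [0.39355602 0.16610436 0.21582895] [-0.75745248 -0.69627377  0.27260601] 0.043967688684276016 a,b 0.418019492280476 0.08795852407247493 ang -79.06943577076102 [ 8.68394332e-04  8.03576530e-04 -9.99999300e-01]
wrist 847 0.13614681560635042
tab top a,b 0.5064717373294298 0.08762114381707341 0.49567465245025966 0.5171529177204955 0.08086313103970248 0.09428134782406067
0.026 0.042 0.0914
0.07 0.078 0.0893
head min b 0.03028817682692454
scene 304 0.13620999027062672
tab top a,b 0.5094861779266197 0.08561848008744555 0.49811300762453925 0.5206391423526779 0.07959656984175094 0.09326413629524348
0.026 0.042 0.0916
0.07 0.078 0.0905
head min b 0.028447550357973105
```

View pics/w13d.png

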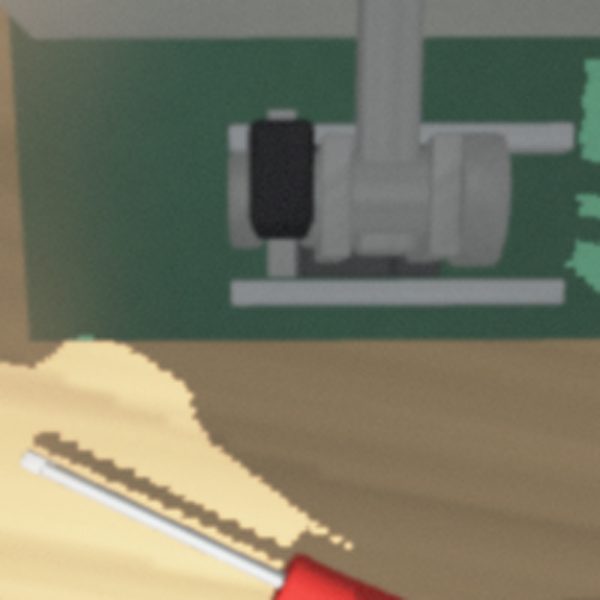

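View pics/s13d.png

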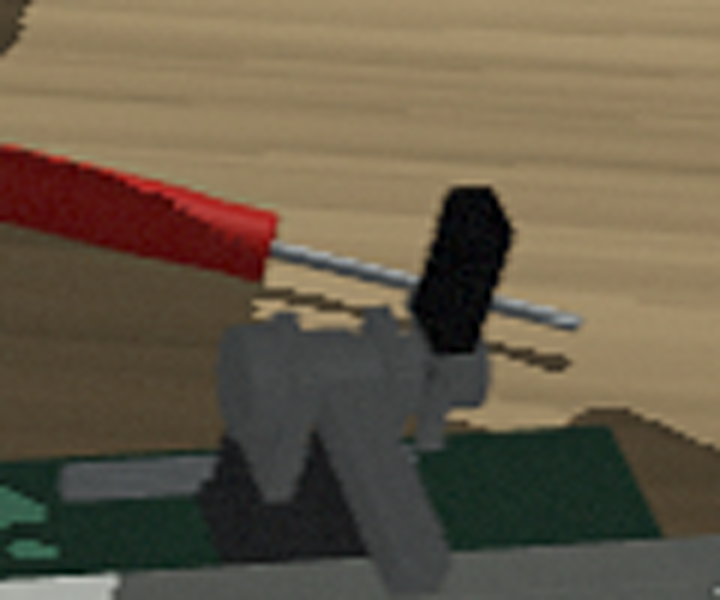

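```bash
python3 -c "
from station import *
print(job_done())"
```

```text
the job is handed in; nothing more can be done
None
```

I pushed the pin in until its head stopped against the lug. I then took the middle-sized clip from the rack, pressed it tab-up onto the groove until it hit its stop, let go and moved clear. The job was handed in at about 32 s of the 58 s limit.

**Forces**
- **Pin:** it slid at about 2–4 N. At the end it stopped moving while the push rose to about 8 N.
- **Clip:** the highest downward force I read was about 12.5 N. It then pulled itself in, with the reading going negative to −5.6 N. It met a hard stop at 9.7 N, moving only 0.1 mm for 0.6 mm commanded. I read the force only at the end of each move, so brief peaks in between were not seen.
- **Grip:** 22 N on the tab.

**Last checks, after release**
- **Clip home:** the tab top is at 136.2 mm in both the wrist and scene cameras. That fits a clip fully home on a pin axis at about 74 mm.
- **Pin home:** the wrist picture shows the head flat against the lug with no gap.
- **Other things:** I saw no contact with them along the way, but I did not measure them again afterwards.

**Disagreements**
- **Sideways position:** the wrist camera put things about 2–3 mm nearer the robot than the two fixed cameras. I settled this by measuring the clip and pin the same way and evening out the side forces while pressing.
- **Groove position:** judging it from the finger's contact with the head came out about 4 mm off what the cameras showed. I used the cameras.
- **Axis height:** the top camera read about 2 mm higher than the other two.

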